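# Clear the optical bench: park the mirrors, empty the hardware tray

### The job

Clear the optical bench: stand every tall post-mounted mirror upright on the parking board, each in the middle of a rubber pad of its own, without ever letting one tip over. Tip the hardware tray over the parts bin so that all its loose clamps and collars slide off into the bin, then set the empty tray down level in the middle of the rubber mat. Leave the power meter, the clear box and the screwdriver alone.

Things in the scene. Friction and masses are not known exactly. Their poses are not given: they have to be found in the camera images.
- optic1: Tall top-heavy post-mounted mirror, loose, 0.28-0.46 kg (3 or 4 of four present): round foot 44 mm wide, 22 mm post, heavy black head 30 (x) by 44 (y) by 58 mm high, 114 to 172 mm above the foot's underside. Mirror on the head's -x face, knobs stick out 12 mm at +x; grip the flat y sides, 44 mm apart. Tips over at about 10 degrees of lean. Origin: centre of the foot's underside, z up.
- optic2: Tall top-heavy post-mounted mirror, loose, 0.28-0.46 kg (3 or 4 of four present): round foot 44 mm wide, 22 mm post, heavy black head 30 (x) by 44 (y) by 58 mm high, 114 to 172 mm above the foot's underside. Mirror on the head's -x face, knobs stick out 12 mm at +x; grip the flat y sides, 44 mm apart. Tips over at about 10 degrees of lean. Origin: centre of the foot's underside, z up.
- optic3: Tall top-heavy post-mounted mirror, loose, 0.28-0.46 kg (3 or 4 of four present): round foot 44 mm wide, 22 mm post, heavy black head 30 (x) by 44 (y) by 58 mm high, 114 to 172 mm above the foot's underside. Mirror on the head's -x face, knobs stick out 12 mm at +x; grip the flat y sides, 44 mm apart. Tips over at about 10 degrees of lean. Origin: centre of the foot's underside, z up.
- optic4: Tall top-heavy post-mounted mirror, loose, 0.28-0.46 kg (3 or 4 of four present): round foot 44 mm wide, 22 mm post, heavy black head 30 (x) by 44 (y) by 58 mm high, 114 to 172 mm above the foot's underside. Mirror on the head's -x face, knobs stick out 12 mm at +x; grip the flat y sides, 44 mm apart. Tips over at about 10 degrees of lean. Origin: centre of the foot's underside, z up.
- board: Fixed aluminium parking board, 200 by 200 mm, 12 mm thick, with four round dark rubber pads in a square, 100 mm apart centre to centre. Origin: centre of its underside, on the table.
- pad_near_right (a point): The near right (-x, -y of the board) round dark rubber pad on the parking board, 70 mm across, flush with the board's top; the point is its centre, 12 mm above the table.
- pad_near_left (a point): The near left (-x, +y of the board) round dark rubber pad on the parking board, 70 mm across, flush with the board's top; the point is its centre, 12 mm above the table.
- pad_far_right (a point): The far right (+x, -y of the board) round dark rubber pad on the parking board, 70 mm across, flush with the board's top; the point is its centre, 12 mm above the table.
- pad_far_left (a point): The far left (+x, +y of the board) round dark rubber pad on the parking board, 70 mm across, flush with the board's top; the point is its centre, 12 mm above the table.
- tray: Loose steel tray, 0.4 kg, 182 (x) by 130 mm (y). Floor 8 mm above its underside, walls on 3 sides, 34 mm high. The open -x end is a lip sloping up 14 degrees over the last 33 mm; tip that end 30 to 50 degrees down and the pieces slide off over it (slick pan). A black carrying bar crosses above the middle along y. Origin: centre of its underside, z up.
- tray_handle (a point): Centre of the tray's carrying bar: 10 mm thick (along the tray's x), 122 mm long (along y), 16 mm high, its centre 85 mm above the tray's underside, right above the tray's origin.
- tray_lip (a point): Middle of the edge of the tray's lip, 92 mm from the tray's origin along its -x, 16 mm above its underside.
- clamp1: Black clamp block, 50 x 30 x 20 mm, 60 g, loose. Origin: centre of its underside. Lies in the tray at the start; 2 to 4 of the four pieces are present.
- clamp2: Black clamp block like the other one, 50 x 30 x 20 mm, 60 g, loose. Origin: centre of its underside. Lies in the tray at the start; 2 to 4 of the four pieces are present.
- collar1: Aluminium post collar, a disc 38 mm across and 20 mm high, 50 g, loose. Origin: centre of its underside. Lies in the tray at the start; 2 to 4 of the four pieces are present.
- collar2: Aluminium post collar like the other one, 38 mm across and 20 mm high, 50 g, loose. Origin: centre of its underside. Lies in the tray at the start; 2 to 4 of the four pieces are present.
- bin: Open grey parts bin, loose, 0.7 kg, outside 190 mm (x) by 200 mm (y) by 70 mm high, walls and floor 5 mm. Origin: centre of its underside.
- mat: Fixed black rubber mat for the empty tray, 210 mm (x) by 160 mm (y), 4 mm thick. Origin: centre of its underside.
- meter: Bystander: red and white hand-held power meter lying on its back, 100 x 160 x 48 mm. Origin: centre of its underside.
- caddy: Bystander: small clear open box, 110 x 90 x 45 mm. Origin: centre of its underside.
- driver: Bystander: screwdriver, 170 mm long, lying flat on the table with its handle to its -x. Origin: on the table under its middle.

How it is judged:
By the outcome, as a careful person would: the job done as asked, in the order asked, and still so for the second after the job is handed in, with the robot touching nothing.
Of clamp1, clamp2, collar1, collar2 only 2 to 4 are there at a start; the rules pass over those that are not, and their reading is None.
Of optic1, optic2, optic3, optic4 only 3 to 4 are there at a start; the rules pass over those that are not, and their reading is None.
At some moment in a run one of tray, bin may be knocked a few centimetres aside while the robot is not near it.
It also fails if it takes over 210 s, if anything falls off the work surface, if the arm or the gripper's body presses on something with over 40 N, if the wrist force passes 120 N, or if a joint passes its speed limit or range.

### The arm

A 6-joint arm with a two-finger parallel gripper is mounted at the origin on the work surface. World frame = base frame: x ahead of the robot, y to its left, z up, the work surface at z = 0. Lengths are in m, angles in rad, forces in N, time in s.
With the tool pointing down it reaches from about 0.25 to 0.775 m from the base axis. Payload 4 kg.
Tool frame: the origin (TCP) lies between the finger pads; the fingertips stand 8 mm ahead of it and the grasp point (between the pads) lies 11 mm behind it; z points along the fingers, y is the direction in which the jaws open and shut (so a half turn about z gives the same grasp; the last joint's range is limited). The gripper opens to 85 mm and grips with 20 to 120 N. Pads are 22 mm wide; open, the fingers measure 114 mm over their backs; the gripper's body (76 mm by 85 mm) begins 54 mm behind the grasp point. The pads swing forward as they close: fully open they stand 13 mm farther back than shut.
Start: joints at [1.085, 0.087, 1.371, -0, 1.684, -0.103], TCP at [0.205, 0.51, 0.239] pointing down, gripper open.
Joint ranges: [-3.1, 3.1], [-0.76, 2.03], [0.27, 2.55], [-1.08, 4.22], [0.17, 2.65], [-2.57, 2.57]. Speed limits (rad/s): [2.79, 2.79, 3.14, 3.14, 3.14, 3.14].

### API

Orientations are given as a unit quaternion [x, y, z, w].
In Python, from rig import ctrl gives the robot as it stands.
- The arm moves only by the tool jog_arm, never from a script. Its argument "deltas" is a list of rows, each a list of 3 entries, a list of its own where there are three numbers: the opening, from 0 (shut) to 1 (fully open), then the shift along the world's x, y, z in cm, then the turn about the world's z in degrees. In form: [[hand, [x, y, z], roll], ...]. A call has 1 to 20 rows; each row shifts and turns the commanded pose from where the row before left it; what a row does not reach is not made up. A row lasts 1/10 s, in which the tool goes at most 50 mm and 8.59 degrees, less where a joint would pass 70% of its speed; a pose out of reach is approached as far as the arm can. A call is refused whole if a number of a shift passes 5 or a number of a turn 8.59, either way. A call with a gripper value outside its range is refused whole. The fingers move at their own pace and stop on an object; the grip force is fixed at half the most. Time passes only in rows, so rows that do not move let the fingers close. It gives the time, the measured TCP pose, the force and the opening at its end, in the units of the state.
- ctrl.observe(): the state, without advancing time (a new reading comes with each control period).
- ctrl.snapshot(name): name is "side" or "top"; returns (picture, depth): 400x640x3 uint8, red, green, blue; 400x640 float32, m along the optical axis (not along the pixel's ray), 0 where there is no reading.
- ctrl.camera_info(name): a dict with "fx", "fy", "cx", "cy" (pixels), "world_to_cam" (4x4, takes a point from world to camera coordinates). Camera axes: x right, y up, looking along -z (the intrinsics and any distortion apply to the point x, -y, -z); pixel columns grow to the right and rows downward; lengths in m; the calibration is good to about 2 mm. A picture is of the moment at which its call begins. camera_info takes no time and is no camera call.
- ctrl.job_done(): hands the job in, once; it reports no verdict.
Trained networks look in the newest picture that a camera, given by its name, has taken for a name from the list of things; names that differ only in an ending like _2 or _b are one class to them, and where a whole thing is asked for, a point or a joint stands for the part that bears it (a point fixed in the world has none). Each returns a list of dicts, best first, with "p" (0 to 1); they miss things now and then, are a little off and sometimes report something else, mostly with a low value. They report only what shows in the picture. A call takes as long as a camera call.
- ctrl.boxes_of(camera, name): "position" ([x, y, z] in m, in the coordinates of the camera as it stood for that picture, good to about 4 mm: the middle of the surface that is visible of it).
The state is a dict: "time": time; "joint_pos": joint angles; "joint_velocities": joint speeds; "tau": joint torques, N m; "eef_pos": TCP position; "ee_rot": TCP orientation; "contact_force": force on the tool from outside, world axes, zero at the start; "wrist_torque": the same for the moment, N m; "grip_width": finger opening in m.
Only numpy, scipy, OpenCV 4.12 (cv2) and the standard library are available. Lean on these libraries where they do the work, as an engineer would, in place of code of your own. Each camera call takes 0.05 s, during which the arm holds its last target. There are 200 camera calls.

## Working session

There is one attempt and no reset: what is moved stays moved. The work goes in short steps, Python scripts to look and compute and a tool call to move; the robot and the scene stay as the last step left them, time stands still between calls to the robot, and variables do not carry over. Pictures are saved under pics/ and viewed, about 12 in all and at most 16, crops included, and the job is handed in when it is done.

Besides the shell and the picture viewer there is one more tool, called after "Emit:" by a JSON object that holds its "name" and its "arguments", one argument or row to a line. jog_arm: Moves the arm, as the interface text tells. Its arguments: {"type":"object","properties":{"deltas":{"type":"array","items":{"type":"array"}}},"required":["deltas"]}

```bash
mkdir -p pics; cat > h.py <<'E'
import numpy as np, cv2
from rig import ctrl
def snap(c,name=None):
    p,d=ctrl.snapshot(c)
    if name: cv2.imwrite(f'pics/{name}.png',p[:,:,::-1])
    return p,d
def cam(c):
    i=ctrl.camera_info(c); return i,np.linalg.inv(np.array(i['world_to_cam']))
def w(c,pos): return (cam(c)[1]@np.r_[pos,1])[:3]
def cloud(c,d):
    i,M=cam(c); v,u=np.mgrid[:d.shape[0],:d.shape[1]]
    P=np.stack([(u-i['cx'])/i['fx']*d,-(v-i['cy'])/i['fy']*d,-d,np.ones_like(d)],-1)@M.T
    P=P[...,:3]; P[d==0]=np.nan; return P
def proj(c,p):
    i,_=cam(c); q=np.array(i['world_to_cam'])@np.r_[p,1]
    return i['cx']+i['fx']*q[0]/-q[2], i['cy']-i['fy']*q[1]/-q[2]
def find(c,n,k=4,pm=.3):
    for b in ctrl.boxes_of(c,n)[:k]:
        if b['p']>pm:
            x=w(c,b['position']); print(c,n,round(b['p'],2),x.round(3),np.round(proj(c,x)))
E
python3 - <<'E'
from h import *
for c in('top','side'):
    p,d=snap(c,c+'0'); i,M=cam(c); print(c,{k:v for k,v in i.items() if k!='world_to_cam'},M.round(3).tolist())
for n in('optic1','board','tray','tray_handle','bin','mat','meter','caddy','driver','pad_near_right','pad_far_left'): find('top',n)
for n in('optic1','tray','bin'): find('side',n)
print(ctrl.observe())
E
```

```text
top {'fx': 389.97935001501565, 'fy': 389.97935001501565, 'cx': 313.4663867089194, 'cy': 202.81700716602862} [[-0.006, 0.989, -0.15, 0.406], [-1.0, -0.005, 0.005, 0.004], [0.004, 0.151, 0.989, 1.135], [0.0, 0.0, 0.0, 1.0]]
side {'fx': 400.5253775520637, 'fy': 400.5253775520637, 'cx': 325.52441202256625, 'cy': 194.54975166449023} [[0.996, 0.02, -0.083, 0.504], [-0.082, 0.481, -0.873, -0.938], [0.022, 0.876, 0.481, 0.597], [0.0, 0.0, 0.0, 1.0]]
top optic1 0.8 [0.631 0.053 0.163] [292. 173.]
top optic1 0.72 [0.482 0.405 0.156] [152. 232.]
top optic1 0.68 [0.628 0.276 0.159] [205. 175.]
top optic1 0.61 [0.619 0.154 0.161] [252. 178.]
top board 0.84 [0.461 0.21  0.015] [240. 243.]
top tray 0.93 [ 0.661 -0.222  0.013] [388. 174.]
top tray_handle 0.91 [ 0.662 -0.222  0.004] [388. 175.]
top bin 0.73 [ 0.413 -0.399  0.007] [452. 259.]
top mat 0.76 [ 0.414 -0.111  0.001] [352. 259.]
top meter 0.81 [0.752 0.11  0.047] [275. 141.]
top caddy 0.67 [ 0.683 -0.436  0.006] [459. 167.]
top driver 0.82 [0.617 0.483 0.024] [146. 189.]
top pad_near_right 0.83 [0.465 0.213 0.016] [239. 242.]
top pad_near_r
[... 448 characters left out ...]
.8, 'joint_pos': array([ 1.08488104e+00,  8.71599453e-02,  1.37067845e+00,  1.26980677e-06,
        1.68358460e+00, -1.03104063e-01]), 'joint_velocities': array([ 1.87325266e-04,  9.86839370e-04, -1.29602640e-06, -1.67951464e-04,
        6.25878736e-04, -1.23713261e-03]), 'tau': array([ 1.29998339e-04, -3.51677513e+01, -3.13438869e+01,  1.22357847e-05,
        3.21856378e-04, -1.84288595e-06]), 'eef_pos': array([0.20545881, 0.5102094 , 0.23937374]), 'ee_rot': array([1.90238952e-01, 9.81737813e-01, 8.13565221e-05, 2.40186832e-05]), 'contact_force': array([ 0.37924094, -0.02334173, -0.25624453]), 'wrist_torque': array([-0.01269289,  0.02463981, -0.01592674]), 'grip_width': 0.08555585995161724}
```

View pics/top0.png

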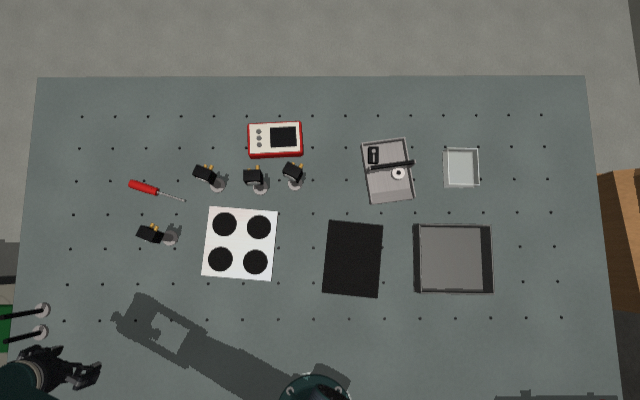

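View pics/side0.png

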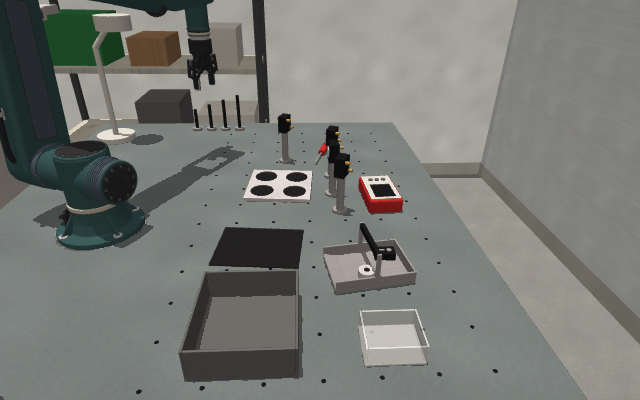

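```bash
cat >> h.py <<'E'
def rect(xy):
    (c,s,a)=cv2.minAreaRect((np.asarray(xy)*1000).astype(np.float32)); 
    if s[0]<s[1]: s=s[::-1]; a+=90
    a=(a+90)%180-90      # direction of the long side, deg from world x
    return np.round(c,1),np.round(s,1),round(a,1)
def heads(d,p):
    P=cloud('top',d); m=((P[...,2]>.158)&(P[...,2]<.2)&(P[...,0]>.3)).astype(np.uint8)
    n,l,s,_=cv2.connectedComponentsWithStats(m)
    for k in range(1,n):
        if s[k,4]<40: continue
        q=P[l==k]; t=q[np.abs(q[:,2]-np.median(q[:,2]))<.006]
        cov=np.linalg.eigh(np.cov(t[:,:2].T))[1][:,1]
        print('head',np.nanmedian(t[:,2]).round(4),rect(t[:,:2]),t[:,:2].mean(0).round(4),'pca',np.degrees(np.arctan2(cov[1],cov[0])).round(1),len(t))
def padfind(p,d):
    P=cloud('top',d); z=P[...,2]; g=p.max(-1)
    b=((z<.03)&(g>200)&(P[...,0]<.65)).astype(np.uint8)
    n,l,s,_=cv2.connectedComponentsWithStats(b); k=1+np.argmax(s[1:,4])
    hull=cv2.convexHull(np.argwhere(l==k)[:,::-1].astype(np.int32)); H=np.zeros_like(b); cv2.fillConvexPoly(H,hull,1)
    print('board',rect(P[(H>0)&(z<.03)][:,:2]))
    m=((H>0)&(g<70)).astype(np.uint8); n,l,s,_=cv2.connectedComponentsWithStats(m)
    for k in range(1,n):
        if s[k,4]>80: q=P[l==k]; print('pad',np.nanmean(q,0).round(4),s[k,4])
E
python3 - <<'E'
from h import *
p,d=snap('top'); heads(d,p); padfind(p,d)
P=cloud('top',d); z=P[...,2]; g=p.max(-1)
u,v=np.meshgrid(np.arange(640),np.arange(400))
m=(u>310)&(u<390)&(v>210)&(v<305)&(g<40); print('mat',rect(P[m][:,:2]),np.nanmean(P[m],0).round(4))
m=(u>350)&(u<422)&(v>130)&(v<212)&(z>.024)&(z<.045); print('tray walls',rect(P[m][:,:2]))
m=(u>350)&(u<422)&(v>130)&(v<212)&(z>.07)&(z<.12); print('bar',rect(P[m][:,:2]),np.nanmedian(z[m]),np.nanmean(P[m],0).round(4))
m=(u>400)&(u<505)&(v>210)&(v<305)&(z>.06)&(z<.08); print('bin',rect(P[m][:,:2]),np.nanmedian(z[m]))
for n in('clamp1','collar1'): find('top',n); find('side',n)
E
python3 -c "
import cv2;i=cv2.imread('pics/top0.png');cv2.imwrite('pics/c1.png',cv2.resize(i[125:260,120:430],None,fx=2.5,fy=2.5,interpolation=cv2.INTER_CUBIC))"
```

```text
head 0.1718 (array([641.7,  51.8]), array([43.7, 36.7]), 62.1) [0.6387 0.0532] pca 64.9 212
head 0.172 (array([638.7, 279.9]), array([43.9, 40.1]), 69.0) [0.6336 0.2807] pca 69.6 215
head 0.1722 (array([630. , 155.9]), array([44.2, 37.7]), -87.6) [0.6259 0.1548] pca 97.4 217
head 0.1726 (array([484.8, 412.2]), array([46.8, 39.7]), 68.4) [0.4799 0.4121] pca 69.7 233
board (array([462.8, 213.6]), array([204.4, 199.4]), 84.9)
pad [0.5168 0.2568 0.0134] 431
pad [0.5079 0.1574 0.013 ] 430
pad [0.4173 0.2658 0.0134] 448
pad [0.4089 0.1665 0.0131] 454
mat (array([ 435.2, -114.8]), array([246.8, 151.9]), -8.7) [ 0.4155 -0.1119  0.0042]
tray walls (array([ 673.4, -217.7]), array([181.1, 131.4]), 7.9)
bar (array([ 672.4, -217.6]), array([129.9,  10.9]), -82.1) 0.09244270960482148 [ 0.6713 -0.2161  0.0907]
bin (array([ 415.4, -386.5]), array([202.1, 190.2]), 88.7) 0.06891686677059905
top clamp1 0.66 [ 0.721 -0.175  0.03 ] [372. 153.]
top clamp1 0.59 [ 0.414 -0.111  0.   ] [352. 259.]
side clamp1 0.63 [ 0.726 -0.192  0.023] [388. 254.]
top collar1 0.74 [0.62  0.484 0.025] [146. 188.]
top collar1 0.53 [ 0.66  -0.247  0.029] [398. 173.]
side collar1 0.64 [ 0.419 -0.124  0.002] [259. 248.]
side collar1 0.61 [ 0.667 -0.258  0.034] [369. 269.]
```

View pics/c1.png

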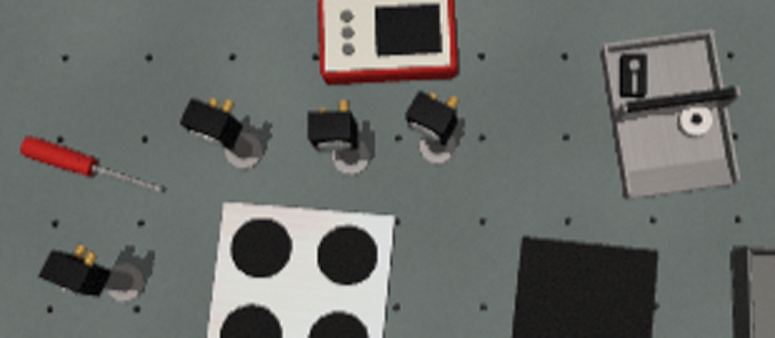

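```bash
cat >> h.py <<'E'
from scipy.optimize import minimize
def hfit(p,d,show=True):
    "head top faces: centre (m) and direction of its y axis (deg)"
    P=cloud('top',d); pi=p.astype(int); gold=(pi[...,0]-pi[...,2])>35
    m=((P[...,2]>.168)&(P[...,2]<.215)&(P[...,0]>.3)&~gold).astype(np.uint8)
    n,l,s,_=cv2.connectedComponentsWithStats(m); out=[]
    for k in range(1,n):
        if not 60<s[k,4]<400: continue
        q=P[l==k][:,:2]*1000; c0=q.mean(0); best=None
        for a0 in range(0,180,15):
            def f(x):
                a=np.radians(x[2]); e=q-x[:2]; s_=e@[np.cos(a),np.sin(a)]; t=e@[-np.sin(a),np.cos(a)]
                ex=np.hypot(np.maximum(abs(s_)-21.5,0),np.maximum(abs(t)-14.5,0)); return np.minimum(ex,6).sum()+.02*((x[:2]-c0)**2).sum()
            r=minimize(f,[*c0,a0],method='Nelder-Mead')
            if best is None or r.fun<best.fun: best=r
        x=best.x; out.append((x[:2]/1000,x[2]%180)); 
        if show: print('head',x[:2].round(1),'yaw_y',round(x[2]%180,1),'n',len(q),'cost',round(best.fun,1),'z',np.median(P[l==k][:,2]).round(4),'mean',c0.round(1))
    return out
def tool():
    s=ctrl.observe(); x,y=s['ee_rot'][:2]; print('t',round(s['time'],2),'tcp',s['eef_pos'].round(4),'jaw',round((2*np.degrees(np.arctan2(y,x))-90)%180,1),'F',s['contact_force'].round(1),'w',round(s['grip_width'],4),'j6',s['joint_pos'].round(2))
E
python3 - <<'E'
from h import *
p,d=snap('top'); hfit(p,d); tool()
E
```

```text
head [638.5  53.6] yaw_y 61.8 n 197 cost 5.2 z 0.1723 mean [638.2  54. ]
head [634.  281.6] yaw_y 68.3 n 197 cost 2.0 z 0.1724 mean [633.6 281.6]
head [625.9 155.4] yaw_y 90.8 n 204 cost 1.9 z 0.1721 mean [625.5 155.3]
head [479.9 412.9] yaw_y 66.6 n 223 cost 8.0 z 0.1726 mean [479.7 413. ]
t 1.1 tcp [0.2054 0.5102 0.2393] jaw 68.1 F [ 0.5  1.4 -0.4] w 0.0852 j6 [ 1.08  0.09  1.37  0.    1.68 -0.1 ]
```

Emit:
{"name": "jog_arm", "arguments": {
  "deltas": [
    [1,[2,-0.7,0],-1.3],
    [1,[4,-1.4,0],0],
    [1,[4,-1.4,0],0],
    [1,[4,-1.4,0],0],
    [1,[4,-1.4,0],0],
    [1,[4,-1.4,0],0],
    [1,[3.5,-1.4,0],0],
    [1,[2,-0.6,0],0],
    [1,[0,0,0],0],
    [1,[0,0,0],0]
  ]
}}

```text
time: 2.1
eef_pos: [0.4804, 0.4131, 0.2389]
ee_rot: [0.202, 0.979, -0.0, -0.001]
contact_force: [0.2, -0.5, -0.1]
grip_width: 0.0854
```

Emit:
{"name": "jog_arm", "arguments": {
  "deltas": [
    [1,[0,0,-3],0],
    [1,[0,0,-3],0],
    [1,[0,0,-3],0],
    [1,[0,0,-1.9],0],
    [1,[0,0,0],0],
    [0.6,[0,0,0],0],
    [0.5,[0,0,0],0],
    [0.4,[0,0,0],0],
    [0.3,[0,0,0],0],
    [0.2,[0,0,0],0],
    [0.1,[0,0,0],0],
    [0,[0,0,0],0],
    [0,[0,0,0],0],
    [0,[0,0,0],0]
  ]
}}

```text
time: 3.5
eef_pos: [0.4812, 0.4137, 0.1329]
ee_rot: [0.201, 0.98, 0.001, 0.001]
contact_force: [-0.4, -1.2, 5.3]
grip_width: 0.0434
```

Emit:
{"name": "jog_arm", "arguments": {
  "deltas": [
    [0,[0,0,1],0],
    [0,[0,0,2],0],
    [0,[0,0,3],0],
    [0,[-0.3,-0.7,0],0],
    [0,[-0.6,-1.5,0],0],
    [0,[-0.9,-2,0],0],
    [0,[-0.9,-2,0],0],
    [0,[-0.9,-2,0],0],
    [0,[-0.9,-2,0],0],
    [0,[-0.9,-2,0],0],
    [0,[-0.6,-1.5,0],0],
    [0,[-0.3,-1,0],0],
    [0,[0,0,0],0],
    [0,[0,0,0],0],
    [0,[0,0,0],0]
  ]
}}

```text
time: 5.0
eef_pos: [0.4176, 0.2667, 0.19]
ee_rot: [0.201, 0.98, 0.0, -0.0]
contact_force: [1.0, 0.5, -4.1]
grip_width: 0.0437
```

```bash
python3 - <<'E'
from h import *
tool(); p,d=snap('side','s1'); P=cloud('side',d)
# held optic: post/foot below head
m=(P[...,2]>.03)&(P[...,2]<.2)&(abs(P[...,0]-.418)<.05)&(abs(P[...,1]-.266)<.05)
q=P[m]
for a in np.arange(.03,.2,.01):
    t=q[(q[:,2]>a)&(q[:,2]<a+.01)]
    if len(t): print(a.round(2),len(t),t.min(0).round(3),t.max(0).round(3))
v,u=np.argwhere(m).mean(0).astype(int); cv2.imwrite('pics/s1c.png',cv2.resize(p[max(v-100,0):v+100,max(0,u-130):u+130,::-1],None,fx=3,fy=3))
E
```

```text
t 5.0 tcp [0.4176 0.2667 0.19  ] jaw 66.8 F [ 1.   0.5 -4.1] w 0.0437 j6 [ 0.45 -0.02  1.58  0.    1.58 -0.71]
0.05 13 [0.399 0.242 0.056] [0.437 0.26  0.059]
0.06 60 [0.396 0.243 0.06 ] [0.437 0.284 0.07 ]
0.07 20 [0.406 0.252 0.07 ] [0.425 0.263 0.079]
0.08 21 [0.406 0.252 0.08 ] [0.426 0.264 0.089]
0.09 20 [0.407 0.253 0.091] [0.426 0.264 0.099]
0.1 22 [0.407 0.252 0.1  ] [0.427 0.263 0.11 ]
0.11 21 [0.408 0.252 0.11 ] [0.427 0.267 0.12 ]
0.12 21 [0.409 0.252 0.121] [0.427 0.269 0.13 ]
0.13 18 [0.406 0.254 0.131] [0.428 0.265 0.14 ]
0.14 22 [0.406 0.249 0.14 ] [0.426 0.262 0.149]
0.15 21 [0.407 0.25  0.15 ] [0.426 0.263 0.159]
0.16 16 [0.408 0.253 0.16 ] [0.43  0.263 0.17 ]
0.17 38 [0.396 0.239 0.17 ] [0.438 0.277 0.18 ]
0.18 51 [0.397 0.234 0.18 ] [0.449 0.27  0.19 ]
0.19 43 [0.398 0.233 0.19 ] [0.436 0.275 0.2  ]
```

View pics/s1c.png

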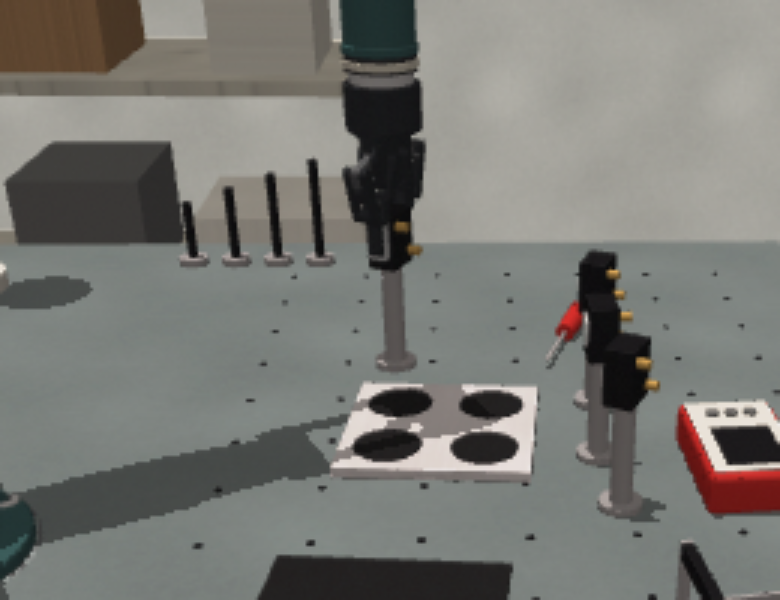

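Emit:
{"name": "jog_arm", "arguments": {
  "deltas": [
    [0,[0,0,-1],0],
    [0,[0,0,-1.5],0],
    [0,[0,0,-1],0],
    [0,[0,0,-0.5],0],
    [0,[0,0,-0.2],0],
    [0,[0,0,-0.1],0],
    [0,[0,0,0],0],
    [0,[0,0,0],0]
  ]
}}

```text
time: 5.85
eef_pos: [0.4178, 0.2664, 0.148]
ee_rot: [0.201, 0.98, 0.0, 0.001]
contact_force: [-0.4, 0.3, -4.0]
grip_width: 0.0432
```

Emit:
{"name": "jog_arm", "arguments": {
  "deltas": [
    [0,[0,0,-0.1],0],
    [0,[0,0,-0.1],0],
    [0,[0,0,-0.1],0],
    [0,[0,0,0],0],
    [0,[0,0,0],0]
  ]
}}

```text
time: 6.35
eef_pos: [0.4176, 0.2662, 0.145]
ee_rot: [0.201, 0.98, 0.0, 0.0]
contact_force: [-0.3, -0.5, 0.9]
grip_width: 0.0435
```

Emit:
{"name": "jog_arm", "arguments": {
  "deltas": [
    [0,[0,0,-0.1],0],
    [0,[0,0,0],0],
    [0.55,[0,0,0],0],
    [0.65,[0,0,0],0],
    [0.75,[0,0,0],0],
    [0.75,[0,0,0],0],
    [0.8,[0,0,0],0],
    [0.8,[0,0,0],0],
    [0.8,[0,0,1],0],
    [0.8,[0,0,3],0],
    [0.8,[0,0,4],0],
    [1,[0,0,3],0],
    [1,[0,0,0],0]
  ]
}}

```text
time: 7.65
eef_pos: [0.4196, 0.2673, 0.2603]
ee_rot: [0.201, 0.98, 0.004, 0.005]
contact_force: [0.6, -1.2, 0.4]
grip_width: 0.0856
```

```bash
python3 - <<'E'
from h import *
tool(); p,d=snap('top'); hfit(p,d)
p,d=snap('side'); find('side','optic1',5)
E
```

```text
t 7.65 tcp [0.4196 0.2673 0.2603] jaw 66.8 F [ 0.6 -1.2  0.4] w 0.0856 j6 [ 0.45 -0.04  1.46  0.    1.71 -0.71]
head [638.9  53.4] yaw_y 61.6 n 198 cost 2.4 z 0.1718 mean [638.2  53.6]
head [633.9 281.7] yaw_y 67.7 n 200 cost 3.7 z 0.1723 mean [633.4 281.5]
head [626.1 155.4] yaw_y 90.9 n 204 cost 0.9 z 0.1724 mean [625.5 155.1]
head [424.9 260.6] yaw_y 40.4 n 102 cost 0.0 z 0.1839 mean [424.9 260.6]
side optic1 0.69 [0.622 0.139 0.115] [332. 162.]
side optic1 0.65 [0.627 0.264 0.15 ] [330. 135.]
side optic1 0.6 [0.639 0.04  0.117] [342. 175.]
side optic1 0.6 [0.422 0.257 0.133] [265. 142.]
side optic1 0.59 [ 0.666 -0.217  0.014] [364. 265.]
```

Emit:
{"name": "jog_arm", "arguments": {
  "deltas": [
    [1,[1.5,-0.8,0],4],
    [1,[3,-1.5,0],6],
    [1,[4,-2.2,0],6],
    [1,[4,-2.2,0],6],
    [1,[4,-2.2,0],2],
    [1,[3,-1.5,0],0],
    [1,[1.3,-0.7,0],0],
    [1,[0,0,0],0],
    [1,[0,0,0],0]
  ]
}}

```text
time: 8.7
eef_pos: [0.6246, 0.1553, 0.2514]
ee_rot: [-0.007, 1.0, 0.0, -0.002]
contact_force: [0.4, 0.4, -0.4]
grip_width: 0.0856
```

Emit:
{"name": "jog_arm", "arguments": {
  "deltas": [
    [1,[0.1,0,-3],0],
    [1,[0,0,-3],0],
    [1,[0,0,-3],0],
    [1,[0,0,-2],0],
    [1,[0,0,-1],0],
    [1,[0,0,0],0],
    [0.6,[0,0,0],0],
    [0.5,[0,0,0],0],
    [0.4,[0,0,0],0],
    [0.3,[0,0,0],0],
    [0.2,[0,0,0],0],
    [0.1,[0,0,0],0],
    [0,[0,0,0],0],
    [0,[0,0,0],0],
    [0,[0,0,0],0]
  ]
}}

```text
time: 10.2
eef_pos: [0.6275, 0.1552, 0.1355]
ee_rot: [-0.007, 1.0, 0.0, 0.002]
contact_force: [0.3, -1.4, 6.0]
grip_width: 0.0439
```

Emit:
{"name": "jog_arm", "arguments": {
  "deltas": [
    [0,[0,0,1],0],
    [0,[0,0,2],0],
    [0,[0,0,3],0],
    [0,[-1,0,0],0],
    [0,[-2,0.1,0],0],
    [0,[-2.5,0.2,0],0],
    [0,[-2.5,0.2,0],0],
    [0,[-2.5,0.2,0],0],
    [0,[-2.5,0.1,0],0],
    [0,[-2.5,0.1,0],0],
    [0,[-2.5,0.1,0],0],
    [0,[-2,0.1,0],0],
    [0,[-1.2,0,0],0],
    [0,[-0.5,0,0],0],
    [0,[0,0,-1.5],0],
    [0,[0,0,-1.5],0],
    [0,[0,0,-1],0],
    [0,[0,0,-0.2],0],
    [0,[0,0,0],0],
    [0,[0,0,0],0]
  ]
}}

```text
time: 12.2
eef_pos: [0.41, 0.1663, 0.152]
ee_rot: [-0.007, 1.0, 0.0, 0.001]
contact_force: [-0.2, 0.7, -2.5]
grip_width: 0.0435
```

```bash
cat >> h.py <<'E'
def post(x,y,r=.04,zlo=.02,zhi=.13):
    p,d=snap('side'); P=cloud('side',d); q=P[(P[...,2]>zlo)&(P[...,2]<zhi)&(abs(P[...,0]-x)<r)&(abs(P[...,1]-y)<r)]
    for a in np.arange(zlo,zhi,.01):
        t=q[(q[:,2]>a)&(q[:,2]<=a+.01)]
        if len(t)>3: print(a.round(2),len(t),'x mid',((t[:,0].min()+t[:,0].max())/2).round(4),'xw',np.ptp(t[:,0]).round(3),'y front',np.percentile(t[:,1],5).round(4),'zmin',t[:,2].min().round(3))
E
python3 - <<'E'
from h import *
tool(); post(.409,.166)
E
```

```text
t 12.2 tcp [0.41   0.1663 0.152 ] jaw 90.8 F [-0.2  0.7 -2.5] w 0.0435 j6 [ 0.26 -0.12  1.75  0.    1.51 -1.33]
0.02 68 x mid 0.4089 xw 0.043 y front 0.1453 zmin 0.02
0.03 21 x mid 0.4095 xw 0.019 y front 0.1533 zmin 0.03
0.04 23 x mid 0.4086 xw 0.021 y front 0.1512 zmin 0.04
0.05 24 x mid 0.4089 xw 0.021 y front 0.1525 zmin 0.05
0.06 23 x mid 0.4095 xw 0.021 y front 0.1513 zmin 0.061
0.07 20 x mid 0.4089 xw 0.018 y front 0.1519 zmin 0.071
0.08 22 x mid 0.4094 xw 0.018 y front 0.1525 zmin 0.08
0.09 21 x mid 0.41 xw 0.018 y front 0.154 zmin 0.09
0.1 24 x mid 0.4087 xw 0.021 y front 0.1513 zmin 0.101
0.11 25 x mid 0.4094 xw 0.021 y front 0.1526 zmin 0.11
0.12 15 x mid 0.4099 xw 0.02 y front 0.1524 zmin 0.12
```

Emit:
{"name": "jog_arm", "arguments": {
  "deltas": [
    [0,[0,0.1,-0.3],0],
    [0,[0,0,-0.2],0],
    [0,[0,0,-0.1],0],
    [0,[0,0,-0.1],0],
    [0,[0,0,0],0],
    [0,[0,0,0],0]
  ]
}}

```text
time: 12.85
eef_pos: [0.4103, 0.1674, 0.1474]
ee_rot: [-0.007, 1.0, 0.0, 0.002]
contact_force: [-2.8, -0.4, 9.0]
grip_width: 0.0429
```

Emit:
{"name": "jog_arm", "arguments": {
  "deltas": [
    [0,[0,0,0.1],0],
    [0,[0,0,0],0],
    [0.55,[0,0,0],0],
    [0.65,[0,0,0],0],
    [0.75,[0,0,0],0],
    [0.75,[0,0,0],0],
    [0.8,[0,0,0],0],
    [0.8,[0,0,0],0],
    [0.8,[0,0,1],0],
    [0.8,[0,0,3],0],
    [0.8,[0,0,4],0],
    [1,[0,0,3],0],
    [1,[2,1,0],-3],
    [1,[4,2,0],-5],
    [1,[4,2,0],-5],
    [1,[4,2,0],-5],
    [1,[4,2,0],-5],
    [1,[3,2,0],0],
    [1,[0,0,0],0],
    [1,[0,0,0],0]
  ]
}}

```text
time: 14.85
eef_pos: [0.6197, 0.2774, 0.2542]
ee_rot: [0.193, 0.981, -0.001, -0.001]
contact_force: [-1.4, 0.1, -0.1]
grip_width: 0.0852
```

```bash
python3 - <<'E'
from h import *
tool(); p,d=snap('top'); hfit(p,d)
E
```

```text
t 14.85 tcp [0.6197 0.2774 0.2542] jaw 67.8 F [-1.4  0.1 -0.1] w 0.0852 j6 [ 0.34  0.38  0.99 -0.    1.78 -0.85]
head [638.6  53.6] yaw_y 62.6 n 196 cost 2.1 z 0.1718 mean [638.1  53.7]
head [408.7 167.6] yaw_y 93.9 n 252 cost 31.3 z 0.1841 mean [409.  166.6]
```

Emit:
{"name": "jog_arm", "arguments": {
  "deltas": [
    [1,[1.4,0.4,0],0],
    [1,[0,0,-3],0],
    [1,[0,0,-3],0],
    [1,[0,0,-3],0],
    [1,[0,0,-2],0],
    [1,[0,0,-1.2],0],
    [1,[0,0,0],0],
    [0.6,[0,0,0],0],
    [0.5,[0,0,0],0],
    [0.4,[0,0,0],0],
    [0.3,[0,0,0],0],
    [0.2,[0,0,0],0],
    [0.1,[0,0,0],0],
    [0,[0,0,0],0],
    [0,[0,0,0],0],
    [0,[0,0,0],0]
  ]
}}

```text
time: 16.5
eef_pos: [0.6344, 0.2815, 0.1357]
ee_rot: [0.193, 0.981, 0.001, 0.002]
contact_force: [-0.1, 0.2, 5.4]
grip_width: 0.0434
```

Emit:
{"name": "jog_arm", "arguments": {
  "deltas": [
    [0,[0,0,1],0],
    [0,[0,0,2],0],
    [0,[0,0,3],0],
    [0,[-1,-0.2,0],0],
    [0,[-2,-0.4,0],0],
    [0,[-2.5,-0.5,0],0],
    [0,[-2.5,-0.5,0],0],
    [0,[-2,-0.5,0],0],
    [0,[-1.2,-0.3,0],0],
    [0,[-0.5,-0.1,0],0],
    [0,[0,0,0],0],
    [0,[0,0,-1.5],0],
    [0,[0,0,-1.5],0],
    [0,[0,0,-1],0],
    [0,[0,0,-0.2],0],
    [0,[0,0,0],0],
    [0,[0,0,0],0],
    [0,[0,0,0],0]
  ]
}}

```text
time: 18.3
eef_pos: [0.5169, 0.2564, 0.152]
ee_rot: [0.193, 0.981, 0.0, 0.001]
contact_force: [0.4, -0.1, -2.6]
grip_width: 0.0435
```

```bash
python3 - <<'E'
from h import *
tool(); post(.517,.257)
E
```

```text
t 18.3 tcp [0.5169 0.2564 0.152 ] jaw 67.8 F [ 0.4 -0.1 -2.6] w 0.0435 j6 [ 0.36  0.18  1.44  0.    1.52 -0.82]
0.02 55 x mid 0.5176 xw 0.04 y front 0.2344 zmin 0.02
0.03 19 x mid 0.5177 xw 0.02 y front 0.2428 zmin 0.031
0.04 21 x mid 0.5178 xw 0.02 y front 0.2408 zmin 0.04
0.05 17 x mid 0.5179 xw 0.02 y front 0.2432 zmin 0.051
0.06 19 x mid 0.5164 xw 0.016 y front 0.2427 zmin 0.06
0.07 16 x mid 0.5165 xw 0.016 y front 0.2422 zmin 0.07
0.08 17 x mid 0.5167 xw 0.016 y front 0.2422 zmin 0.081
0.09 19 x mid 0.5168 xw 0.016 y front 0.2441 zmin 0.091
0.1 18 x mid 0.5154 xw 0.019 y front 0.2438 zmin 0.101
0.11 18 x mid 0.5155 xw 0.019 y front 0.2419 zmin 0.11
0.12 13 x mid 0.5156 xw 0.019 y front 0.2389 zmin 0.12
```

Emit:
{"name": "jog_arm", "arguments": {
  "deltas": [
    [0,[0,0,-0.3],0],
    [0,[0,0,-0.2],0],
    [0,[0,0,-0.1],0],
    [0,[0,0,0],0],
    [0,[0,0,0],0],
    [0.55,[0,0,0],0],
    [0.65,[0,0,0],0],
    [0.75,[0,0,0],0],
    [0.75,[0,0,0],0],
    [0.8,[0,0,0],0],
    [0.8,[0,0,0],0],
    [0.8,[0,0,1],0],
    [0.8,[0,0,3],0],
    [0.8,[0,0,4],0],
    [1,[0,0,3],0],
    [1,[0,0,0],0]
  ]
}}

```text
time: 19.95
eef_pos: [0.5187, 0.2571, 0.263]
ee_rot: [0.193, 0.981, 0.003, 0.005]
contact_force: [1.5, -0.3, 0.9]
grip_width: 0.0855
```

Emit:
{"name": "jog_arm", "arguments": {
  "deltas": [
    [1,[1,-1.5,0],-3],
    [1,[2,-3.5,0],-2.8],
    [1,[2.5,-4,0],0],
    [1,[2.5,-4,0],0],
    [1,[2.5,-4,0],0],
    [1,[1.7,-3.3,0],0],
    [1,[0,0,0],0],
    [1,[0,0,0],0]
  ]
}}

```text
time: 20.75
eef_pos: [0.6384, 0.0524, 0.2544]
ee_rot: [0.243, 0.97, 0.0, -0.001]
contact_force: [0.3, -0.0, 0.7]
grip_width: 0.085
```

```bash
python3 - <<'E'
from h import *
tool(); p,d=snap('top'); hfit(p,d)
E
```

```text
t 20.75 tcp [0.6384 0.0524 0.2544] jaw 61.9 F [ 0.3 -0.   0.7] w 0.085 j6 [-0.01  0.29  1.1   0.    1.75 -1.09]
head [638.5  53.6] yaw_y 63.0 n 182 cost 1.5 z 0.1719 mean [637.   53.4]
head [515.8 256.5] yaw_y 67.7 n 238 cost 15.1 z 0.1841 mean [515.6 255.6]
head [416.8 265.2] yaw_y 66.6 n 249 cost 12.9 z 0.1846 mean [416.4 264.5]
head [409.2 177.7] yaw_y 0.0 n 127 cost 0.0 z 0.1845 mean [409.2 177.7]
```

Emit:
{"name": "jog_arm", "arguments": {
  "deltas": [
    [1,[0,0.1,-3],0],
    [1,[0,0,-3],0],
    [1,[0,0,-3],0],
    [1,[0,0,-2],0],
    [1,[0,0,-1.2],0],
    [1,[0,0,0],0],
    [0.6,[0,0,0],0],
    [0.5,[0,0,0],0],
    [0.4,[0,0,0],0],
    [0.3,[0,0,0],0],
    [0.2,[0,0,0],0],
    [0.1,[0,0,0],0],
    [0,[0,0,0],0],
    [0,[0,0,0],0],
    [0,[0,0,0],0]
  ]
}}

```text
time: 22.3
eef_pos: [0.6394, 0.0538, 0.1355]
ee_rot: [0.242, 0.97, 0.0, 0.002]
contact_force: [-1.5, -1.9, 5.4]
grip_width: 0.0434
```

Emit:
{"name": "jog_arm", "arguments": {
  "deltas": [
    [0,[0,0,1],0],
    [0,[0,0,2],0],
    [0,[0,0,3],0],
    [0,[-1,0.8,0],0],
    [0,[-2,1.6,0],0],
    [0,[-2.5,2,0],0],
    [0,[-2.5,2,0],0],
    [0,[-2.3,2,0],0],
    [0,[-1.7,1.2,0],0],
    [0,[-0.8,0.5,0],0],
    [0,[-0.3,0.3,0],0],
    [0,[0,0,0],0],
    [0,[0,0,-1.5],0],
    [0,[0,0,-1.5],0],
    [0,[0,0,-1],0],
    [0,[0,0,-0.2],0],
    [0,[0,0,0],0],
    [0,[0,0,0],0],
    [0,[0,0,0],0]
  ]
}}

```text
time: 24.2
eef_pos: [0.508, 0.1583, 0.1522]
ee_rot: [0.242, 0.97, 0.0, 0.001]
contact_force: [-0.2, -0.2, -3.6]
grip_width: 0.0431
```

```bash
python3 - <<'E'
from h import *
tool(); post(.508,.157)
E
```

```text
t 24.2 tcp [0.508  0.1583 0.1522] jaw 62.0 F [-0.2 -0.2 -3.6] w 0.0431 j6 [ 0.2   0.08  1.55  0.    1.51 -0.89]
0.02 71 x mid 0.5083 xw 0.04 y front 0.1337 zmin 0.02
0.03 23 x mid 0.5067 xw 0.018 y front 0.1448 zmin 0.03
0.04 18 x mid 0.5069 xw 0.018 y front 0.1445 zmin 0.04
0.05 23 x mid 0.507 xw 0.018 y front 0.1424 zmin 0.05
0.06 19 x mid 0.5072 xw 0.018 y front 0.1437 zmin 0.06
0.07 21 x mid 0.5074 xw 0.018 y front 0.1452 zmin 0.07
0.08 21 x mid 0.5076 xw 0.018 y front 0.1419 zmin 0.08
0.09 20 x mid 0.5078 xw 0.018 y front 0.1437 zmin 0.091
0.1 22 x mid 0.5079 xw 0.018 y front 0.1452 zmin 0.1
0.11 23 x mid 0.5081 xw 0.018 y front 0.1452 zmin 0.111
0.12 12 x mid 0.5112 xw 0.024 y front 0.1394 zmin 0.121
```

Emit:
{"name": "jog_arm", "arguments": {
  "deltas": [
    [0,[0,0,-0.3],0],
    [0,[0,0,-0.2],0],
    [0,[0,0,-0.1],0],
    [0,[0,0,0],0],
    [0,[0,0,0],0],
    [0.55,[0,0,0],0],
    [0.65,[0,0,0],0],
    [0.75,[0,0,0],0],
    [0.75,[0,0,0],0],
    [0.8,[0,0,0],0],
    [0.8,[0,0,0],0],
    [0.8,[0,0,1],0],
    [0.8,[0,0,3],0],
    [0.8,[0,0,4],0],
    [1,[0,0,3],0],
    [1,[0,0,0],0]
  ]
}}

```text
time: 25.85
eef_pos: [0.5098, 0.1587, 0.2625]
ee_rot: [0.242, 0.97, 0.003, 0.006]
contact_force: [0.2, -0.1, 0.6]
grip_width: 0.0858
```

Emit:
{"name": "jog_arm", "arguments": {
  "deltas": [
    [1,[0,-2,0],0],
    [1,[0,-4,0],0],
    [1,[0,-4,0],0],
    [1,[0,-4,0],0],
    [1,[0,-4,0],0],
    [1,[0,-2,0],0],
    [1,[0,0,0],0]
  ]
}}

```text
time: 26.55
eef_pos: [0.5071, -0.0443, 0.2548]
ee_rot: [0.244, 0.97, -0.0, -0.0]
contact_force: [-0.0, 0.2, -0.5]
grip_width: 0.0851
```

```bash
cat >> h.py <<'E'
def traybin(p,d):
    P=cloud('top',d); z=P[...,2]; R=(P[...,1]<-.1)&(P[...,0]>.2)
    def box(cx,cy,r): return (abs(P[...,0]-cx)<r)&(abs(P[...,1]-cy)<r)
    m=R&(z>.08)&(z<.12)&box(.67,-.22,.13); q=P[m]; print('bar',rect(q[:,:2]),'mean',q.mean(0).round(4),len(q))
    m=R&(z>.024)&(z<.045)&box(.67,-.22,.17)&box(.67,-.22,.14); print('tray',rect(P[m][:,:2]))
    m=R&(z>.06)&(z<.08)&box(.415,-.39,.16); print('bin',rect(P[m][:,:2]),m.sum())
E
python3 - <<'E'
from h import *
tool(); p,d=snap('top','top2'); hfit(p,d); traybin(p,d)
P=cloud('top',d); u,v=np.meshgrid(np.arange(640),np.arange(400)); g=p.max(-1)
m=(u>310)&(u<395)&(v>205)&(v<305)&(g<45)&(P[...,2]<.02); m=cv2.morphologyEx(m.astype(np.uint8),cv2.MORPH_OPEN,np.ones((5,5)))>0; print('mat',rect(P[m][:,:2]),m.sum())
cv2.imwrite('pics/c2.png',cv2.resize(p[120:310,130:520,::-1],None,fx=2,fy=2))
E
```

```text
t 26.55 tcp [ 0.5071 -0.0443  0.2548] jaw 61.7 F [-0.   0.2 -0.5] w 0.0851 j6 [-0.2  -0.01  1.44 -0.    1.71 -1.28]
head [515.6 256.3] yaw_y 68.2 n 241 cost 16.8 z 0.1839 mean [515.4 255.4]
head [506.6 157.7] yaw_y 62.2 n 238 cost 19.7 z 0.1842 mean [506.5 157.1]
head [416.9 265.4] yaw_y 66.9 n 248 cost 12.4 z 0.1841 mean [416.4 264.5]
head [408.8 167.3] yaw_y 93.7 n 255 cost 28.4 z 0.1841 mean [408.9 166.5]
bar (array([ 672.3, -217.7]), array([129.9,  11.8]), -82.1) mean [ 0.6716 -0.2166  0.0914] 214
tray (array([ 672.6, -217.6]), array([182.2, 131.2]), 7.8)
bin (array([ 432.3, -427.8]), array([202.8, 189.6]), 89.1) 702
mat (array([ 406.1, -111. ]), array([185.2, 159.5]), -6.1) 2112
```

View pics/c2.png

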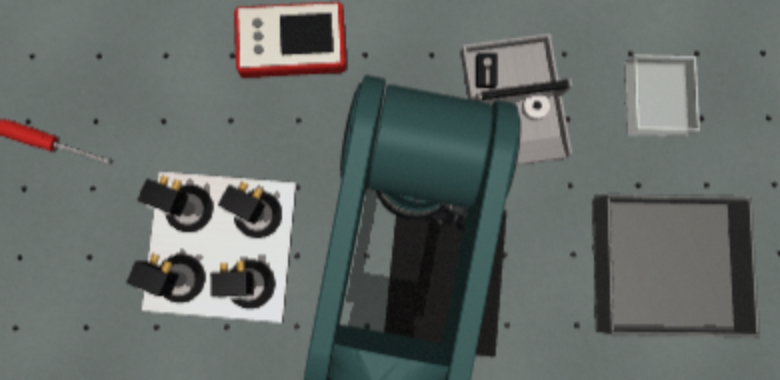

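Emit:
{"name": "jog_arm", "arguments": {
  "deltas": [
    [1,[1,-1,0],-7],
    [1,[2,-2,0],-8],
    [1,[2.5,-2.6,0],-8],
    [1,[2.5,-2.6,0],-8],
    [1,[2.5,-2.6,0],-8],
    [1,[2.5,-2.6,0],-8],
    [1,[2.3,-2.6,0],-7],
    [1,[1.2,-1.3,0],0],
    [1,[0,0,0],0],
    [1,[0,0,0],0]
  ]
}}

```text
time: 27.6
eef_pos: [0.6725, -0.2133, 0.2545]
ee_rot: [0.656, 0.755, 0.0, -0.001]
contact_force: [0.4, 1.0, -1.3]
grip_width: 0.0857
```

```bash
python3 - <<'E'
from h import *
tool(); p,d=snap('top'); traybin(p,d)
E
```

```text
t 27.6 tcp [ 0.6725 -0.2133  0.2545] jaw 8.1 F [ 0.4  1.  -1.3] w 0.0857 j6 [-0.39  0.45  0.9   0.    1.8  -0.53]
bar (array([ 672.7, -215. ]), array([124. ,  11.4]), -81.6) mean [ 0.6702 -0.2029  0.0914] 94
tray (array([ 673.1, -217.6]), array([180.9, 131.4]), 7.6)
bin (array([ 432.3, -427.6]), array([203.4, 189.4]), 89.3) 709
```

Emit:
{"name": "jog_arm", "arguments": {
  "deltas": [
    [1,[0,-0.4,-2],0],
    [1,[0,0,-4],0],
    [1,[0,0,-4],0],
    [1,[0,0,-4],0],
    [1,[0,0,-2.5],0],
    [1,[0,0,-1.5],0],
    [1,[0,0,0],0],
    [0.6,[0,0,0],0],
    [0.4,[0,0,0],0],
    [0.3,[0,0,0],0],
    [0.2,[0,0,0],0],
    [0.1,[0,0,0],0],
    [0,[0,0,0],0],
    [0,[0,0,0],0],
    [0,[0,0,0],0]
  ]
}}

```text
time: 29.15
eef_pos: [0.673, -0.219, 0.0761]
ee_rot: [0.656, 0.754, 0.0, 0.001]
contact_force: [0.8, 0.4, 3.0]
grip_width: 0.009
```

Emit:
{"name": "jog_arm", "arguments": {
  "deltas": [
    [0,[0,0,0.5],0],
    [0,[0,0,1],0],
    [0,[0,0,2],0],
    [0,[0,0,3],0],
    [0,[0,0,3],0],
    [0,[0,0,1],0],
    [0,[0,0,0],0],
    [0,[0,0,0],0]
  ]
}}

```text
time: 29.95
eef_pos: [0.6716, -0.2185, 0.1782]
ee_rot: [0.656, 0.755, -0.001, -0.002]
contact_force: [-0.3, -0.4, -5.5]
grip_width: 0.009
```

```bash
python3 - <<'E'
from h import *
tool(); p,d=snap('side','s3'); P=cloud('side',d)
m=(P[...,2]>.09)&(P[...,2]<.16)&(abs(P[...,0]-.673)<.12)&(P[...,1]<-.12)&(P[...,1]>-.32)
q=P[m]; q=q[q[:,1]<np.percentile(q[:,1],60)]
a=np.radians(8); s=(q[:,:2]-[.673,-.219])@[np.cos(a),np.sin(a)]
for k in np.arange(-.1,.1,.02):
    t=q[(s>k)&(s<k+.02)]
    if len(t): print(k.round(2),len(t),t[:,2].min().round(3),t[:,2].max().round(3))
cv2.imwrite('pics/s3c.png',cv2.resize(p[150:350,230:480,::-1],None,fx=3,fy=3))
E
```

```text
t 29.95 tcp [ 0.6716 -0.2185  0.1782] jaw 8.0 F [-0.3 -0.4 -5.5] w 0.009 j6 [-0.39  0.46  1.03 -0.    1.65 -0.53]
-0.1 249 0.105 0.136
-0.08 251 0.105 0.137
-0.06 250 0.105 0.137
-0.04 291 0.105 0.137
-0.02 265 0.105 0.159
0.0 165 0.105 0.16
0.02 173 0.104 0.136
0.04 202 0.105 0.136
0.06 193 0.105 0.136
0.08 202 0.105 0.137
```

View pics/s3c.png

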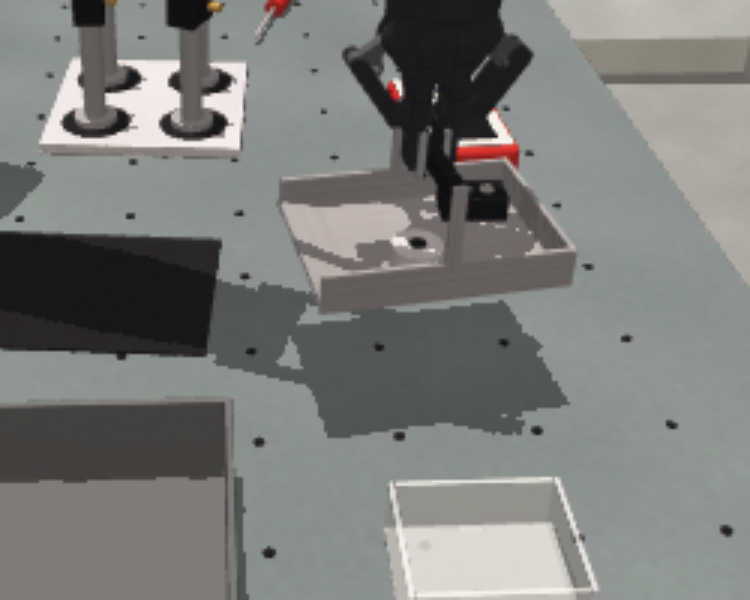

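Emit:
{"name": "jog_arm", "arguments": {
  "deltas": [
    [0,[-0.5,-0.5,0],-1],
    [0,[-1.2,-1.5,0],-2],
    [0,[-2,-2.5,0],-2],
    [0,[-2.5,-3,0],-2],
    [0,[-2.5,-3,0],-1.8],
    [0,[-2.5,-3,0],0],
    [0,[-2.5,-3,0],0],
    [0,[-2,-2.3,0],0],
    [0,[-1.2,-1.4,0],0],
    [0,[-0.8,-0.8,0],0],
    [0,[0,0,0],0],
    [0,[0,0,0],0],
    [0,[0,0,0],0]
  ]
}}

```text
time: 31.3
eef_pos: [0.4966, -0.4275, 0.1803]
ee_rot: [0.712, 0.703, 0.0, 0.0]
contact_force: [0.3, -0.0, -5.0]
grip_width: 0.0084
```

```bash
cat >> h.py <<'E'
def bin2(c='side'):
    p,d=snap(c); P=cloud(c,d); m=(P[...,2]>.062)&(P[...,2]<.074)&(abs(P[...,0]-.43)<.16)&(abs(P[...,1]+.43)<.16)
    q=P[m]; print('binrim',c,rect(q[:,:2]),len(q),'x',np.percentile(q[:,0],[1,50,99]).round(3)); return p,P
E
python3 - <<'E'
from h import *
tool(); bin2('top'); bin2('side')
E
```

```text
t 31.3 tcp [ 0.4966 -0.4275  0.1803] jaw 179.3 F [ 0.3 -0.  -5. ] w 0.0084 j6 [-0.8   0.34  1.19  0.    1.61 -0.79]
binrim top (array([ 432.8, -427.2]), array([201.9, 186.7]), 89.0) 247 x [0.341 0.429 0.527]
binrim side (array([ 431.9, -430.2]), array([202.4, 190.5]), 88.3) 1298 x [0.336 0.384 0.525]
```

Emit:
{"name": "jog_arm", "arguments": {
  "deltas": [
    [0,[-0.8,0,-0.5],0],
    [0,[-0.9,0,-1],0],
    [0,[0,0,-1],0],
    [0,[0,0,-0.7],0],
    [0,[0,0,-0.3],0],
    [0,[0,0,0],0],
    [0,[0,0,0],0]
  ]
}}

```text
time: 32.1
eef_pos: [0.4789, -0.4289, 0.1461]
ee_rot: [0.712, 0.702, 0.0, 0.001]
contact_force: [-1.9, 1.3, -1.1]
grip_width: 0.0088
```

Emit:
{"name": "jog_arm", "arguments": {
  "deltas": [
    [0,[-0.2,0,-0.2],0],
    [0,[-0.2,0,-0.2],0],
    [0,[-0.3,0,-0.2],0],
    [0,[-0.3,0,-0.2],0],
    [0,[0,0,0],0],
    [0,[0,0,0],0]
  ]
}}

```text
time: 32.7
eef_pos: [0.4732, -0.4293, 0.1428]
ee_rot: [0.712, 0.702, 0.003, 0.007]
contact_force: [3.3, 3.4, 8.8]
grip_width: 0.0089
```

```bash
python3 - <<'E'
from h import *
tool(); bin2('top'); p,P=bin2('side'); print(ctrl.observe()['wrist_torque'].round(2))
cv2.imwrite('pics/s4c.png',cv2.resize(p[180:390,150:400,::-1],None,fx=2.6,fy=2.6))
E
```

```text
t 32.7 tcp [ 0.4732 -0.4293  0.1428] jaw 179.3 F [3.3 3.4 8.8] w 0.0089 j6 [-0.83  0.31  1.3   0.01  1.52 -0.82]
binrim top (array([ 449.6, -427.5]), array([224.5, 201.8]), -0.9) 867 x [0.341 0.434 0.527]
binrim side (array([ 433.5, -429.7]), array([203. , 193.4]), 88.6) 2821 x [0.337 0.42  0.523]
[ 0.71 -1.46  0.06]
```

View pics/s4c.png

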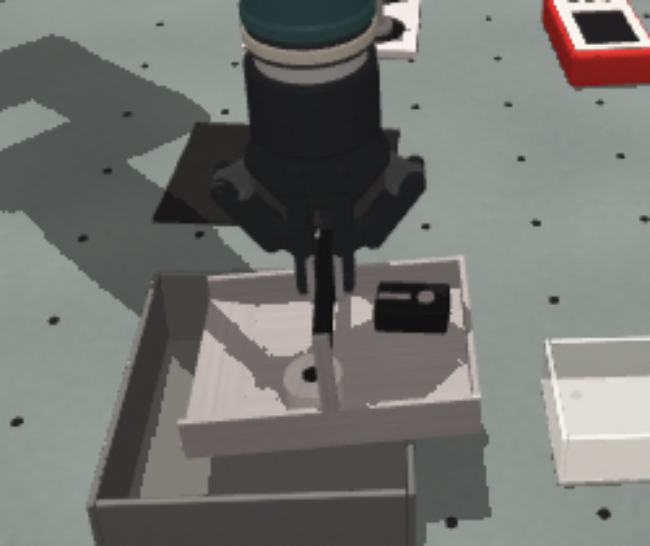

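Emit:
{"name": "jog_arm", "arguments": {
  "deltas": [
    [0,[-0.3,0,-0.4],0],
    [0,[-0.3,0,-0.4],0],
    [0,[-0.3,0,-0.4],0],
    [0,[-0.3,0,-0.4],0],
    [0,[0,0,0],0],
    [0,[0,0,0],0]
  ]
}}

```text
time: 33.4
eef_pos: [0.4602, -0.4302, 0.1323]
ee_rot: [0.712, 0.702, 0.002, 0.008]
contact_force: [-5.8, 10.7, 25.7]
grip_width: 0.0094
```

```bash
cat >> h.py <<'E'
def tilt(x0,y0,ylim=-.44):
    p,d=snap('side'); P=cloud('side',d)
    # near side wall of the tray: steel pixels in front plane
    m=(abs(P[...,1]-(y0-.065))<.006)&(abs(P[...,0]-x0)<.14)&(P[...,2]>.02)
    q=P[m]; xs=np.arange(q[:,0].min(),q[:,0].max(),.015)
    for a in xs:
        t=q[(q[:,0]>=a)&(q[:,0]<a+.015)]
        if len(t): print('x',a.round(3),len(t),t[:,2].min().round(3),t[:,2].max().round(3))
    return p,P
E
python3 - <<'E'
from h import *
tool(); tilt(.46,-.429); bin2('side'); print(ctrl.observe()['wrist_torque'].round(2))
E
```

```text
t 33.4 tcp [ 0.4602 -0.4302  0.1323] jaw 179.2 F [-5.8 10.7 25.7] w 0.0094 j6 [-0.84  0.29  1.34  0.    1.49 -0.83]
x 0.336 65 0.027 0.072
x 0.381 110 0.043 0.074
x 0.396 147 0.043 0.079
x 0.411 146 0.049 0.443
x 0.426 556 0.052 0.476
x 0.441 427 0.057 0.47
x 0.456 337 0.057 0.151
x 0.471 167 0.063 0.112
x 0.486 146 0.067 0.1
x 0.501 155 0.069 0.104
x 0.516 154 0.068 0.107
x 0.531 155 0.077 0.111
x 0.546 144 0.079 0.114
x 0.561 17 0.083 0.099
binrim side (array([ 432.6, -429.8]), array([203.2, 191.7]), 88.7) 2761 x [0.337 0.452 0.523]
[ 1.33 -0.5   0.18]
```

Emit:
{"name": "jog_arm", "arguments": {
  "deltas": [
    [0,[-0.3,0,-0.4],0],
    [0,[-0.3,0,-0.4],0],
    [0,[-0.2,0,-0.4],0],
    [0,[-0.2,0,-0.3],0],
    [0,[0,0,0],0],
    [0,[0,0,0],0]
  ]
}}

```text
time: 34.1
eef_pos: [0.4486, -0.431, 0.1163]
ee_rot: [0.712, 0.702, -0.0, 0.007]
contact_force: [-9.4, 6.5, 23.5]
grip_width: 0.0089
```

```bash
python3 - <<'E'
from h import *
tool(); p,P=tilt(.45,-.429); bin2('side'); print(ctrl.observe()['wrist_torque'].round(2))
cv2.imwrite('pics/s5c.png',cv2.resize(p[180:390,150:400,::-1],None,fx=2.6,fy=2.6))
E
```

```text
t 34.1 tcp [ 0.4486 -0.431   0.1163] jaw 179.2 F [-9.4  6.5 23.5] w 0.0089 j6 [-0.86  0.29  1.38  0.    1.46 -0.84]
x 0.338 64 0.036 0.078
x 0.383 31 0.041 0.049
x 0.398 62 0.041 0.056
x 0.413 444 0.039 0.462
x 0.428 482 0.037 0.458
x 0.443 282 0.037 0.137
x 0.458 250 0.044 0.116
x 0.473 153 0.052 0.091
x 0.488 161 0.057 0.097
x 0.503 159 0.066 0.105
x 0.518 186 0.049 0.112
x 0.533 155 0.078 0.117
x 0.548 118 0.086 0.121
x 0.563 5 0.092 0.094
binrim side (array([ 434.6, -429.7]), array([202.8, 189.7]), 88.9) 1939 x [0.343 0.467 0.526]
[ 1.02  2.23 -0.12]
```

View pics/s5c.png

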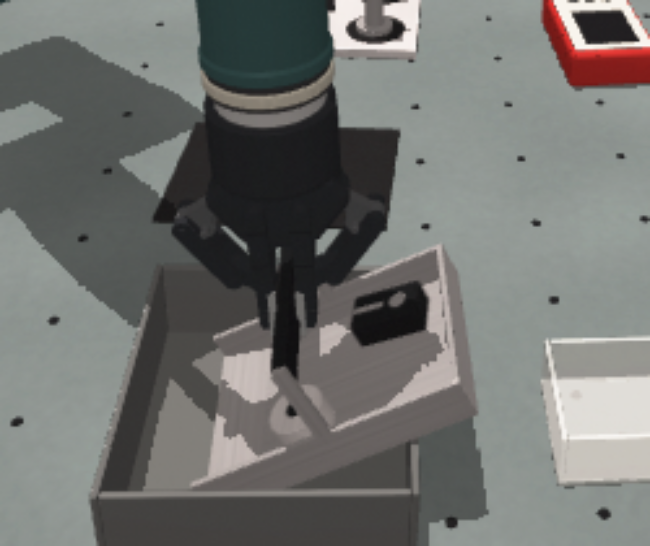

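Emit:
{"name": "jog_arm", "arguments": {
  "deltas": [
    [0,[0,0,-0.4],0],
    [0,[0.1,0,-0.4],0],
    [0,[0.1,0,-0.3],0],
    [0,[0,0,0],0],
    [0,[0,0,0],0],
    [0,[0,0,0],0]
  ]
}}

```text
time: 34.8
eef_pos: [0.4488, -0.4336, 0.1041]
ee_rot: [0.713, 0.701, -0.002, 0.007]
contact_force: [-14.3, 3.8, 16.3]
grip_width: 0.0093
```

```bash
python3 - <<'E'
from h import *
tool(); p,P=tilt(.45,-.429); bin2('side'); print(ctrl.observe()['wrist_torque'].round(2))
cv2.imwrite('pics/s6c.png',cv2.resize(p[180:390,150:400,::-1],None,fx=2.6,fy=2.6))
E
```

```text
t 34.8 tcp [ 0.4488 -0.4336  0.1041] jaw 179.0 F [-14.3   3.8  16.3] w 0.0093 j6 [-0.86  0.3   1.39 -0.    1.44 -0.84]
x 0.369 59 0.022 0.072
x 0.384 4 0.034 0.036
x 0.399 2 0.042 0.042
x 0.414 419 0.046 0.452
x 0.429 387 0.055 0.446
x 0.444 51 0.061 0.127
x 0.459 1 0.065 0.065
x 0.474 3 0.074 0.075
x 0.489 4 0.08 0.081
x 0.504 4 0.084 0.091
x 0.519 5 0.091 0.097
x 0.534 14 0.099 0.105
x 0.549 58 0.028 0.106
binrim side (array([ 463.4, -438.8]), array([201. , 189.9]), -89.1) 2481 x [0.369 0.502 0.558]
[ 1.37  0.54 -0.69]
```

View pics/s6c.png

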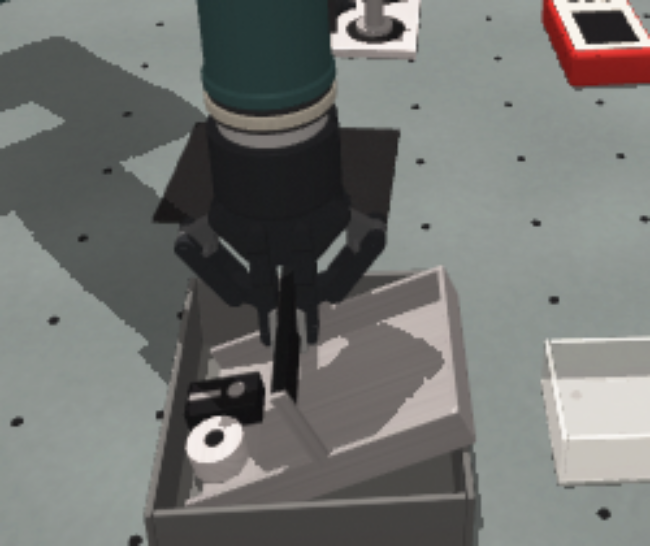

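Emit:
{"name": "jog_arm", "arguments": {
  "deltas": [
    [0,[0.3,0,0.4],0],
    [0,[0.5,0,0.5],0],
    [0,[0.5,0,0.5],0],
    [0,[0.5,0,0.7],0],
    [0,[0,0,0],0],
    [0,[0,0,0],0]
  ]
}}

```text
time: 35.5
eef_pos: [0.4667, -0.4313, 0.1215]
ee_rot: [0.712, 0.702, -0.001, 0.004]
contact_force: [-7.7, 0.8, 10.9]
grip_width: 0.0092
```

```bash
cat >> h.py <<'E'
def trayplane(z0,x0,y0):
    "fit the tray's side walls' top / whole tilt from the bar-free floor, top camera"
    p,d=snap('top'); P=cloud('top',d); pi=p.astype(int)
    m=(abs(P[...,1]-y0)<.075)&(P[...,0]>x0+.02)&(P[...,0]<x0+.1)&(P[...,2]>.02)&(P[...,2]<.16); q=P[m]
    c=np.c_[q[:,0],q[:,1],np.ones(len(q))]
    w=np.ones(len(q),bool)
    for _ in range(8):
        k=np.linalg.lstsq(c[w],q[w,2],rcond=None)[0]; r=q[:,2]-c@k; w=abs(r)<max(.004,np.median(abs(r)))
    print('plane slopes deg x,y',np.degrees(np.arctan(k[:2])).round(1),w.sum(),len(q))
E
python3 - <<'E'
from h import *
tool(); p,P=tilt(.46,-.434); bin2('side'); trayplane(.1,.465,-.434)
cv2.imwrite('pics/s7c.png',cv2.resize(p[180:390,150:400,::-1],None,fx=2.6,fy=2.6))
E
```

```text
t 35.5 tcp [ 0.4667 -0.4313  0.1215] jaw 179.2 F [-7.7  0.8 10.9] w 0.0092 j6 [-0.83  0.32  1.33 -0.    1.48 -0.82]
x 0.371 61 0.023 0.072
x 0.431 47 0.425 0.453
x 0.446 286 0.145 0.462
x 0.461 46 0.133 0.149
x 0.551 22 0.022 0.102
binrim side (array([ 468.6, -437. ]), array([202.8, 194.7]), 89.3) 4489 x [0.372 0.495 0.559]
plane slopes deg x,y [7.7 0.2] 772 1126
```

View pics/s7c.png

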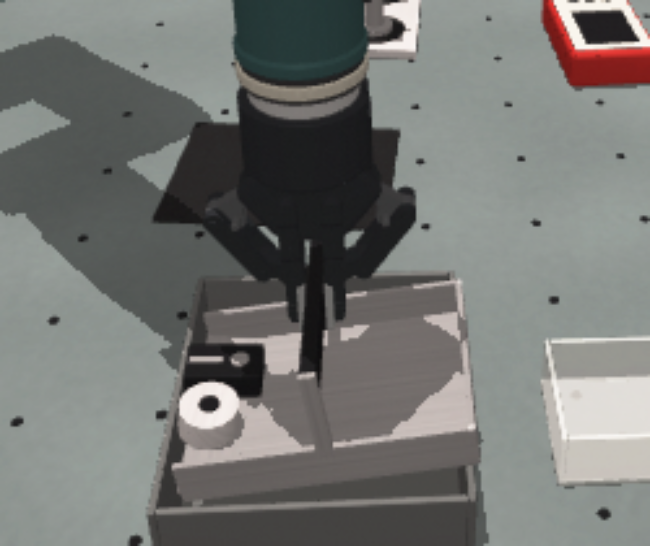

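Emit:
{"name": "jog_arm", "arguments": {
  "deltas": [
    [0,[0,0,0.8],0],
    [0,[0,0,1],0],
    [0,[0,0,1],0],
    [0,[0,0,0.6],0],
    [0,[0.5,0,0],0],
    [0,[1,0,0],0],
    [0,[1.3,0,0],0],
    [0,[1.3,-0.2,0],0],
    [0,[1.3,-0.2,0],0],
    [0,[1,-0.2,0],0],
    [0,[0.4,0,0],0],
    [0,[0,0,0],0],
    [0,[0,0,0],0]
  ]
}}

```text
time: 36.95
eef_pos: [0.5342, -0.4347, 0.15]
ee_rot: [0.712, 0.702, -0.0, -0.0]
contact_force: [0.4, 0.4, -5.0]
grip_width: 0.009
```

```bash
python3 - <<'E'
from h import *
tool(); p,P=bin2('side'); trayplane(.1,.53,-.436)
m=(P[...,2]>.062)&(P[...,2]<.074)&(P[...,1]<-.51)&(P[...,0]>.3)&(P[...,0]<.65); q=P[m]; print('near bin wall x',q[:,0].min(),q[:,0].max(),'y',np.median(q[:,1]))
find('side','clamp1'); find('side','collar1'); find('top','clamp1'); find('top','collar1')
E
```

```text
t 36.95 tcp [ 0.5342 -0.4347  0.15  ] jaw 179.2 F [ 0.4  0.4 -5. ] w 0.009 j6 [-0.77  0.43  1.13 -0.    1.58 -0.75]
binrim side (array([ 466.3, -437.3]), array([202.1, 190.5]), 88.9) 1268 x [0.371 0.42  0.559]
plane slopes deg x,y [1.6 2.3] 695 1043
near bin wall x 0.3704234706165035 0.5599169442613395 y -0.5355052453181119
side clamp1 0.69 [ 0.469 -0.435  0.107] [274. 307.]
side clamp1 0.43 [0.438 0.168 0.011] [271. 189.]
side collar1 0.73 [ 0.464 -0.473  0.111] [270. 323.]
side collar1 0.64 [0.409 0.154 0.125] [259. 157.]
top clamp1 0.58 [0.461 0.204 0.015] [242. 243.]
top collar1 0.41 [ 0.559 -0.413  0.091] [466. 204.]
```

Emit:
{"name": "jog_arm", "arguments": {
  "deltas": [
    [0,[0,0,-0.3],0],
    [0,[0,0,-0.2],0],
    [0,[0,0,-0.1],0],
    [0,[0,0,0],0],
    [0.1,[0,0,0],0],
    [0.2,[0,0,0],0],
    [0.3,[0,0,0],0],
    [0.3,[0,0,0],0],
    [0.3,[0,0,0],0],
    [0.3,[0,0,0],0]
  ]
}}

```text
time: 38.25
eef_pos: [0.5344, -0.4353, 0.1455]
ee_rot: [0.712, 0.702, -0.0, 0.001]
contact_force: [-2.6, -0.1, 1.2]
grip_width: 0.0257
```

```bash
python3 - <<'E'
from h import *
tool(); p,P=bin2('side'); trayplane(.1,.53,-.436)
cv2.imwrite('pics/s8c.png',cv2.resize(p[180:390,180:430,::-1],None,fx=2.6,fy=2.6))
E
```

```text
t 38.25 tcp [ 0.5344 -0.4353  0.1455] jaw 179.2 F [-2.6 -0.1  1.2] w 0.0257 j6 [-0.77  0.43  1.14 -0.    1.57 -0.75]
binrim side (array([ 466.1, -436.7]), array([203. , 189.7]), 89.3) 2962 x [0.372 0.484 0.557]
plane slopes deg x,y [8.2 0.4] 751 1029
```

View pics/s8c.png

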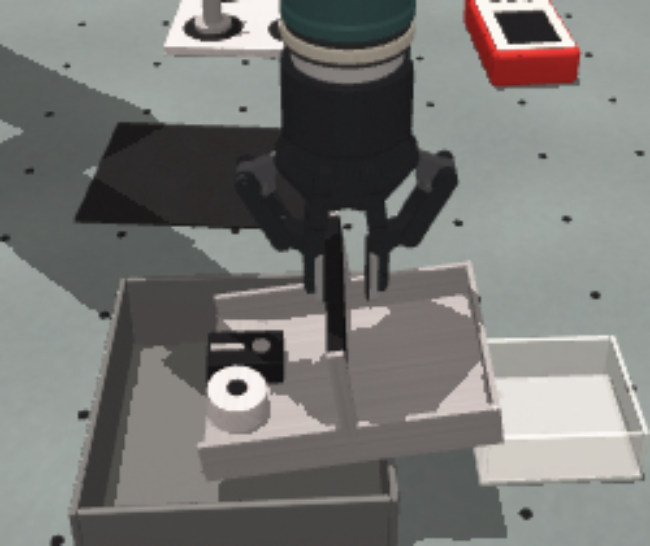

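Emit:
{"name": "jog_arm", "arguments": {
  "deltas": [
    [0.3,[-0.5,0,-0.25],0],
    [0.3,[-0.5,0,-0.3],0],
    [0.3,[-0.5,0,-0.3],0],
    [0.3,[-0.5,0,-0.35],0],
    [0.3,[-0.5,0,-0.35],0],
    [0.3,[-0.5,0,-0.35],0],
    [0.3,[-0.5,0,-0.4],0],
    [0.3,[-0.5,0,-0.4],0],
    [0.3,[-0.4,0,-0.4],0],
    [0.3,[-0.2,0,-0.2],0],
    [0.3,[0,0,0],0],
    [0.3,[0,0,0],0],
    [0.3,[0,0,0],0]
  ]
}}

```text
time: 39.65
eef_pos: [0.4889, -0.4349, 0.1118]
ee_rot: [0.712, 0.702, 0.0, 0.001]
contact_force: [0.1, 0.4, 0.3]
grip_width: 0.0259
```

```bash
python3 - <<'E'
from h import *
tool(); p,P=bin2('side'); trayplane(.1,.5,-.436); tilt(.47,-.436)
for n in('clamp1','collar1'): find('side',n)
cv2.imwrite('pics/s9c.png',cv2.resize(p[180:390,180:430,::-1],None,fx=2.6,fy=2.6))
E
```

```text
t 39.65 tcp [ 0.4889 -0.4349  0.1118] jaw 179.2 F [0.1 0.4 0.3] w 0.0259 j6 [-0.81  0.37  1.29  0.    1.48 -0.8 ]
binrim side (array([ 466.2, -437.3]), array([202. , 190.2]), 89.1) 1876 x [0.371 0.49  0.558]
plane slopes deg x,y [38.4 -0.8] 889 1466
x 0.371 61 0.029 0.072
x 0.446 7 0.034 0.437
x 0.461 494 0.039 0.458
x 0.476 293 0.052 0.452
x 0.491 29 0.063 0.128
x 0.506 4 0.075 0.107
x 0.521 1 0.088 0.088
x 0.551 12 0.023 0.07
x 0.581 30 0.132 0.141
x 0.596 38 0.117 0.133
side clamp1 0.36 [ 0.541 -0.449  0.086] [317. 320.]
side collar1 0.83 [ 0.46  -0.474  0.034] [269. 356.]
side collar1 0.34 [0.382 0.157 0.01 ] [252. 192.]
```

View pics/s9c.png

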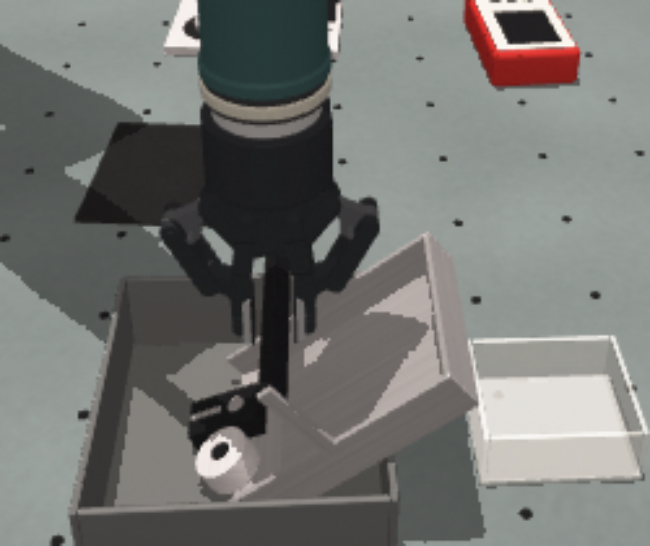

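Emit:
{"name": "jog_arm", "arguments": {
  "deltas": [
    [0.3,[0.3,0,0],0],
    [0.3,[0.4,0,0],0],
    [0.3,[0,0,0],0],
    [0.3,[-0.4,0,0],0],
    [0.3,[0.5,0,0],0],
    [0.3,[-0.4,0,0],0],
    [0.3,[0.5,0,0],0],
    [0.3,[0,0,0],0],
    [0.3,[0,0,0],0]
  ]
}}

```text
time: 40.8
eef_pos: [0.4957, -0.4351, 0.1118]
ee_rot: [0.713, 0.702, -0.001, -0.001]
contact_force: [-8.0, 0.7, 4.9]
grip_width: 0.026
```

```bash
python3 - <<'E'
from h import *
tool(); p,P=bin2('side'); trayplane(.1,.5,-.436)
for n in('clamp1','collar1'): find('side',n); 
snap('top'); find('top','clamp1'); find('top','collar1')
cv2.imwrite('pics/s10c.png',cv2.resize(p[180:390,180:430,::-1],None,fx=2.6,fy=2.6))
E
```

```text
t 40.8 tcp [ 0.4957 -0.4351  0.1118] jaw 179.1 F [-8.   0.7  4.9] w 0.026 j6 [-0.8   0.38  1.27 -0.    1.49 -0.79]
binrim side (array([ 467. , -437.6]), array([202.1, 190.1]), 89.1) 1890 x [0.372 0.493 0.559]
plane slopes deg x,y [37.1 -1. ] 842 1394
side collar1 0.95 [ 0.455 -0.473  0.033] [266. 356.]
top clamp1 0.74 [ 0.463 -0.42   0.035] [462. 241.]
top collar1 0.39 [0.463 0.212 0.012] [239. 243.]
```

View pics/s10c.png

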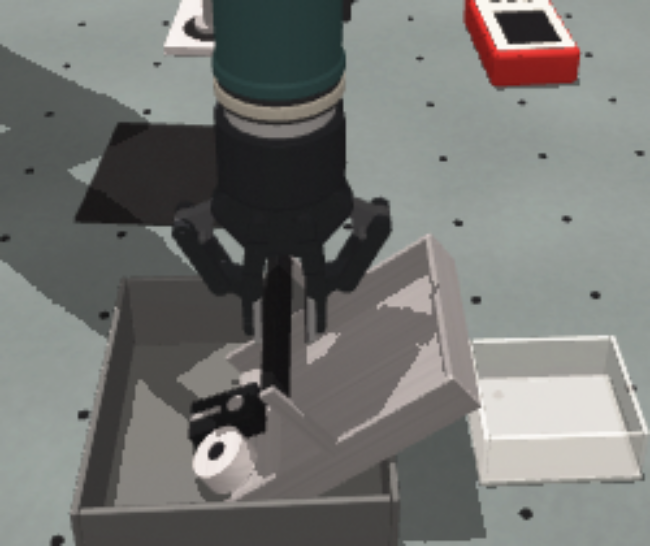

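Emit:
{"name": "jog_arm", "arguments": {
  "deltas": [
    [0.3,[0.3,0,0.1],0],
    [0.3,[0.3,0,0.1],0],
    [0.3,[0.2,0,0.1],0],
    [0.3,[0,0,0],0],
    [0.3,[0,0,0],0]
  ]
}}

```text
time: 41.65
eef_pos: [0.503, -0.4353, 0.1156]
ee_rot: [0.713, 0.702, -0.002, -0.002]
contact_force: [-10.3, 1.1, 7.3]
grip_width: 0.0256
```

```bash
python3 - <<'E'
from h import *
tool(); p,P=bin2('side'); trayplane(.1,.5,-.436)
for n in('clamp1','collar1'): find('side',n); 
snap('top'); find('top','clamp1'); find('top','collar1')
E
```

```text
t 41.65 tcp [ 0.503  -0.4353  0.1156] jaw 179.1 F [-10.3   1.1   7.3] w 0.0256 j6 [-0.8   0.39  1.25 -0.    1.5  -0.78]
binrim side (array([ 471., -439.]), array([199.4, 190.4]), 88.9) 1805 x [0.379 0.511 0.563]
plane slopes deg x,y [34.6 -0.6] 818 1263
side collar1 0.67 [ 0.458 -0.473  0.039] [268. 354.]
top clamp1 0.7 [ 0.466 -0.42   0.044] [464. 240.]
top clamp1 0.69 [ 0.56  -0.424  0.092] [470. 204.]
top clamp1 0.45 [0.411 0.161 0.182] [247. 261.]
```

Emit:
{"name": "jog_arm", "arguments": {
  "deltas": [
    [0.2,[0,0,0.3],0],
    [0.1,[0,0,0.3],0],
    [0,[0.2,0,0.4],0],
    [0,[0.5,0,0.6],0],
    [0,[0.7,0,0.7],0],
    [0,[0.7,0,0.7],0],
    [0,[0.7,0,0.7],0],
    [0,[0.7,0,0.5],0],
    [0,[0.7,0,0],0],
    [0,[0.4,0,0],0],
    [0,[0,0,0],0],
    [0,[0,0,0],0]
  ]
}}

```text
time: 43.2
eef_pos: [0.5511, -0.4346, 0.1554]
ee_rot: [0.712, 0.702, -0.0, -0.001]
contact_force: [-0.4, -0.2, -4.6]
grip_width: 0.0088
```

```bash
python3 - <<'E'
from h import *
tool(); p,P=bin2('side'); trayplane(.1,.54,-.436); tilt(.54,-.436)
for n in('clamp1','collar1'): find('side',n); 
snap('top'); find('top','clamp1'); find('top','collar1')
E
```

```text
t 43.2 tcp [ 0.5511 -0.4346  0.1554] jaw 179.2 F [-0.4 -0.2 -4.6] w 0.0088 j6 [-0.75  0.45  1.08 -0.    1.61 -0.73]
binrim side (array([ 466.8, -437.3]), array([202.2, 189.7]), 89.3) 1318 x [0.372 0.425 0.56 ]
plane slopes deg x,y [0.6 0.3] 731 1023
x 0.459 26 0.085 0.114
x 0.474 14 0.084 0.113
x 0.489 20 0.085 0.113
x 0.504 8 0.112 0.114
x 0.519 305 0.11 0.502
x 0.534 596 0.112 0.503
x 0.549 123 0.035 0.488
x 0.564 4 0.112 0.113
x 0.579 7 0.112 0.114
x 0.594 3 0.112 0.113
x 0.609 5 0.113 0.114
x 0.624 17 0.103 0.116
x 0.639 7 0.114 0.116
side clamp1 0.85 [ 0.404 -0.436  0.032] [238. 341.]
side collar1 0.54 [ 0.44  -0.478  0.039] [257. 357.]
```

```bash
python3 - <<'E'
from h import *
p,d=snap('side'); q,e=snap('top')
a=cv2.resize(p[170:390,180:430],(600,528)); b=cv2.resize(q[120:310,370:520],(0,0),fx=1.3,fy=1.3)
im=np.zeros((528,800,3),np.uint8); im[:,:600]=a; im[:b.shape[0],600:600+b.shape[1]]=b[:,:200]
cv2.imwrite('pics/x11.png',im[:,:,::-1])
E
```

```text
(no output)
```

View pics/x11.png

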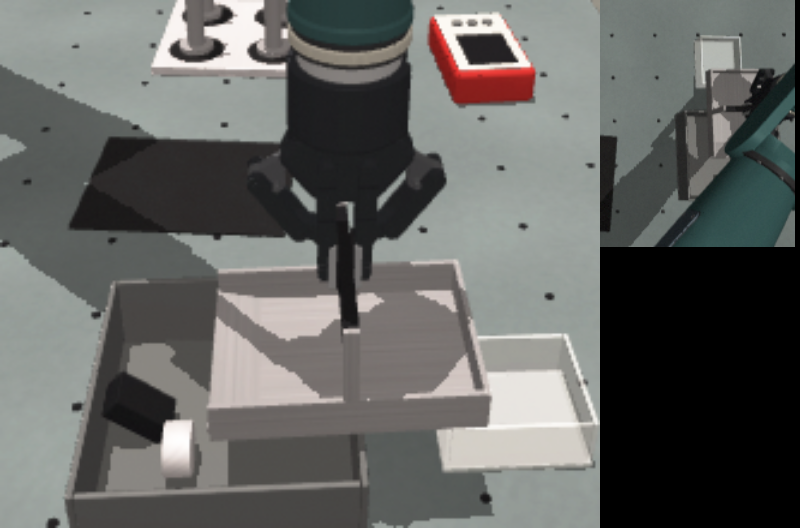

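```bash
python3 - <<'E'
from h import *
im=cv2.imread('pics/top0.png'); i,M=cam('top')
g=im.max(-1); m=np.zeros_like(g); m[212:305,312:394]=(g[212:305,312:394]<50)
m=cv2.morphologyEx(m,cv2.MORPH_OPEN,np.ones((7,7)))
v,u=np.nonzero(m); r=np.stack([(u-i['cx'])/i['fx'],-(v-i['cy'])/i['fy'],-np.ones(len(u))],1)@M[:3,:3].T
P=M[:3,3]+r*((.004-M[2,3])/r[:,2])[:,None]; print('mat',rect(P[:,:2]),P.mean(0))
find('top','mat'); find('side','mat'); tool()
E
```

```text
mat (array([ 417. , -112.2]), array([206.6, 159.2]), -6.4) [ 0.41541381 -0.11210428  0.004     ]
top mat 0.63 [ 0.416 -0.109  0.001] [351. 259.]
side mat 0.66 [ 0.404 -0.129  0.004] [253. 249.]
t 43.8 tcp [ 0.5514 -0.4348  0.1564] jaw 179.2 F [-0.8 -0.1 -4.1] w 0.009 j6 [-0.75  0.45  1.08  0.    1.61 -0.73]
```

Emit:
{"name": "jog_arm", "arguments": {
  "deltas": [
    [0,[0,0,1],0],
    [0,[0,0,1.5],0],
    [0,[-0.4,1,0],0],
    [0,[-0.9,2,0],-2],
    [0,[-1.2,3,0],-2],
    [0,[-1.4,3.5,0],-1.2],
    [0,[-1.6,3.8,0],0],
    [0,[-1.6,3.8,0],0],
    [0,[-1.6,3.8,0],0],
    [0,[-1.6,3.8,0],0],
    [0,[-1.4,3,0],0],
    [0,[-1,2.5,0],0],
    [0,[-0.6,1.5,0],0],
    [0,[-0.2,0.6,0],0],
    [0,[0,0,-3],0],
    [0,[0,0,-3],0],
    [0,[0,0,0],0],
    [0,[0,0,0],0],
    [0,[0,0,0],0]
  ]
}}

```text
time: 45.7
eef_pos: [0.4179, -0.1127, 0.1233]
ee_rot: [0.744, 0.669, 0.001, 0.002]
contact_force: [0.5, 0.5, -3.2]
grip_width: 0.0089
```

```bash
cat >> h.py <<'E'
def trayfit(cx,cy):
    for c in('top','side'):
        p,d=snap(c); P=cloud(c,d); z=P[...,2]; t=ctrl.observe()['eef_pos'][2]-.075
        R=(abs(P[...,0]-cx)<.12)&(abs(P[...,1]-cy)<.1)
        m=R&(abs(z-t-.034)<.005); q=P[m]
        print(c,'walls',rect(q[:,:2]),len(q),'z',np.median(q[:,2]).round(4))
E
python3 - <<'E'
from h import *
tool(); trayfit(.416,-.112)
E
```

```text
t 45.7 tcp [ 0.4179 -0.1127  0.1233] jaw 173.9 F [ 0.5  0.5 -3.2] w 0.0089 j6 [-0.39 -0.13  1.81 -0.    1.45 -0.29]
top walls (array([ 417.9, -120.8]), array([179.4, 129.8]), -6.1) 173 z 0.0822
side walls (array([ 417.5, -123.6]), array([181.1, 134.5]), -6.3) 377 z 0.0804
```

Emit:
{"name": "jog_arm", "arguments": {
  "deltas": [
    [0,[-0.1,0.5,0],0],
    [0,[0,0.4,0],0],
    [0,[0,0,-1.5],0],
    [0,[0,0,-1.5],0],
    [0,[0,0,-0.8],0],
    [0,[0,0,-0.3],0],
    [0,[0,0,0],0],
    [0,[0,0,0],0]
  ]
}}

```text
time: 46.6
eef_pos: [0.4159, -0.103, 0.081]
ee_rot: [0.743, 0.669, 0.0, 0.001]
contact_force: [0.2, -0.4, -3.9]
grip_width: 0.0091
```

```bash
python3 - <<'E'
from h import *
tool(); trayfit(.416,-.112)
E
```

```text
t 46.6 tcp [ 0.4159 -0.103   0.081 ] jaw 174.0 F [ 0.2 -0.4 -3.9] w 0.0091 j6 [-0.38 -0.1   1.88 -0.    1.36 -0.27]
top walls (array([ 415.4, -111.2]), array([180.5, 130.2]), -6.1) 160 z 0.0398
side walls (array([ 414.7, -113.3]), array([181.8, 135.1]), -6.0) 371 z 0.0378
```

Emit:
{"name": "jog_arm", "arguments": {
  "deltas": [
    [0,[0,0,-0.1],0],
    [0,[0,0,-0.1],0],
    [0,[0,0,-0.1],0],
    [0,[0,0,0],0],
    [0.2,[0,0,0],0],
    [0.4,[0,0,0],0],
    [0.7,[0,0,0],0],
    [1,[0,0,0],0],
    [1,[0,0,0],0],
    [1,[0,0,0],0],
    [1,[0,0,1],0],
    [1,[0,0,3],0],
    [1,[0,0,4],0],
    [1,[0,0,4],0],
    [1,[0,0,4],0],
    [1,[0,0,3],0],
    [1,[0,0,0],0]
  ]
}}

```text
time: 48.4
eef_pos: [0.4175, -0.1036, 0.2739]
ee_rot: [0.743, 0.669, 0.003, 0.005]
contact_force: [1.3, 0.4, -0.1]
grip_width: 0.0853
```

Emit:
{"name": "jog_arm", "arguments": {
  "deltas": [
    [1,[-1,-2,0],0],
    [1,[-1.5,-4,0],0],
    [1,[-1.5,-4,0],0],
    [1,[-1.5,-4,0],0],
    [1,[-1.5,-4,0],0],
    [1,[-1,-4,0],0],
    [1,[-1,-4,0],0],
    [1,[0,0,0],0],
    [1,[0,0,0],0]
  ]
}}

```text
time: 49.3
eef_pos: [0.3249, -0.3629, 0.2665]
ee_rot: [0.744, 0.668, 0.0, -0.001]
contact_force: [0.5, 0.4, 0.1]
grip_width: 0.0856
```

```bash
python3 - <<'E'
from h import *
tool(); p,d=snap('top'); hfit(p,d)
for c in('top','side'):
    q,d=snap(c); P=cloud(c,d); z=P[...,2]; R=(abs(P[...,0]-.416)<.12)&(abs(P[...,1]+.112)<.1)
    t=P[R&(abs(z-.038)<.005)]; print(c,rect(t[:,:2]),np.median(t[:,2]).round(4))
    k=np.linalg.lstsq(np.c_[t[:,:2],np.ones(len(t))],t[:,2],rcond=None)[0]; print('slopes',np.degrees(k[:2]).round(1))
    if c=='top':P0=q
for n in('clamp1','collar1','bin'): find('side',n); find('top',n)
a=cv2.resize(P0[100:330,120:530],(800,449)); cv2.imwrite('pics/f1.png',a[:,:,::-1])
cv2.imwrite('pics/f2.png',cv2.resize(q[90:400,160:460],(580,600))[:,:,::-1])
E
```

```text
t 49.3 tcp [ 0.3249 -0.3629  0.2665] jaw 173.9 F [0.5 0.4 0.1] w 0.0856 j6 [-0.96 -0.06  1.46  0.    1.74 -0.85]
head [515.9 256.4] yaw_y 67.2 n 238 cost 12.5 z 0.1842 mean [515.6 255.4]
head [507.  157.6] yaw_y 61.8 n 233 cost 18.5 z 0.184 mean [506.7 157. ]
head [416.9 265. ] yaw_y 66.8 n 252 cost 12.1 z 0.1845 mean [416.6 264.4]
head [408.7 167.4] yaw_y 93.4 n 254 cost 30.8 z 0.184 mean [408.9 166.6]
top (array([ 415.6, -111.3]), array([181.2, 130.4]), -6.1) 0.038
slopes [0.  0.2]
side (array([ 416.1, -113. ]), array([179.8, 137.1]), -6.2) 0.0364
slopes [ 0.1 -0. ]
side clamp1 0.78 [ 0.407 -0.438  0.031] [240. 342.]
side collar1 0.83 [ 0.436 -0.476  0.04 ] [255. 355.]
top collar1 0.55 [ 0.434 -0.457  0.044] [477. 251.]
top collar1 0.34 [0.422 0.259 0.175] [207. 256.]
side bin 0.93 [ 0.47  -0.435  0.015] [277. 345.]
top bin 0.71 [ 0.478 -0.446  0.005] [467. 236.]
top bin 0.65 [0.757 0.111 0.045] [274. 140.]
```

View pics/f1.png

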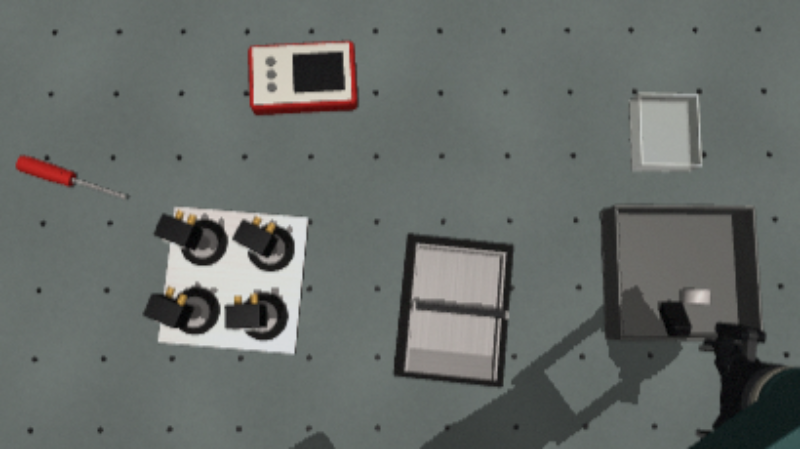

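View pics/f2.png

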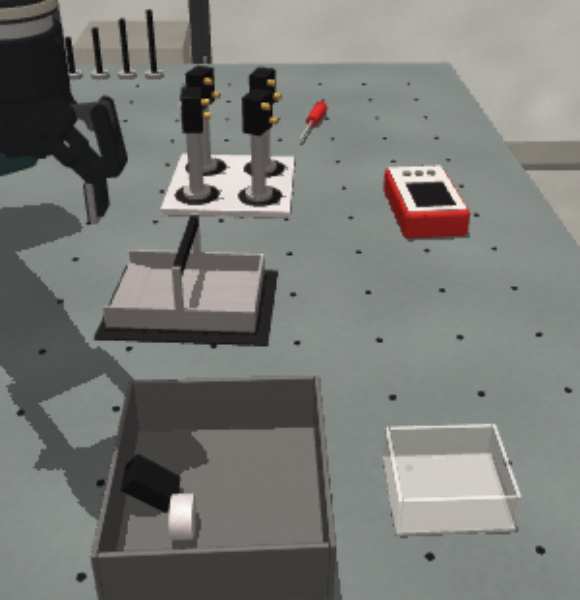

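```bash
python3 -c "
from rig import ctrl; print(ctrl.job_done())"
```

```text
the job is handed in; nothing more can be done
None
```

The bench is cleared and the job is handed in, at about 49 s of the 210 s allowed. `job_done()` gave no verdict.

- **Mirrors:** All four stand upright on their own pads. Their heads measured within about 2 mm of the pad centres.
- **Tray pieces:** The tray held two pieces, one clamp and one collar. Both are now in the bin; the collar landed on its edge.
- **Tipping:** The moves can only turn the tool about the vertical, so I tipped the tray over the bin's rim.
    - The first try slid the bin about 3 cm and left the pieces on the lip.
    - On the second I held the bar loosely and let the tray tilt to about 38°. The pieces still stuck on the lip and only fell into the bin when I drew the tray back out.
- **Tray:** It is empty and sits level on the mat, within about 1 mm of the centre by the top camera and turned to match the mat. The slopes read 0.2° or less.
- **Bystanders and bin:** In the last pictures the power meter, clear box and screwdriver look where they started. The bin had also been knocked about 4 cm aside during the mirror work, so I found it again before using it.
- **Checks that disagreed:**
    - The last top-camera search found the collar but not the clamp. The side camera and both pictures show both pieces in the bin.
    - The side camera put the tray about 2 mm off from the top camera in y, within the calibration error.

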